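Put three bench things back at their own stations

ROBOT

A 6-joint arm with a two-finger parallel gripper is mounted at the origin on a cart in front of the work surface, level with it; the furniture and walls round the work are solid. World frame = base frame: x ahead of the robot, y to its left, z up, the work surface at z = 0. Lengths are in m, angles in rad, forces in N, time in s.
With the tool pointing down it reaches from about 0.3 to 0.775 m from the base axis. Payload 14.6 kg.
Tool frame: the origin (TCP) lies midway between the tips of the shut fingers; the grasp point (between the pads) lies 19 mm behind it (grasp_offset is the distance from the TCP to the grasp point, in m); z points along the fingers, y is the line along which they close (so a half turn about z gives the same grasp; the last joint's range is limited). The gripper opens to 94 mm and grips with 3 to 60 N. Pads are 16 mm wide; open, the fingers measure 119 mm over their backs; the gripper's body (75 mm by 177 mm) begins 78 mm behind the grasp point.
Start: joints at [-1.285, 0.3, 1.521, -0, 1.321, -0.067], TCP at [0.19, -0.516, 0.205] pointing down, gripper open.
Joint ranges: [-3.03, 3.03], [-0.79, 2.21], [0.23, 2.52], [-1.04, 4.18], [0, 3.07], [-2.55, 2.55]. Speed limits (rad/s): [2.22, 2.22, 2.57, 3.14, 3.14, 3.14].

INTERFACE

Orientations are given as [roll, pitch, yaw] about the fixed x, y, z axes, in that order (R = Rz(yaw) Ry(pitch) Rx(roll)).
In Python, from station import * gives the robot as it stands. The module is installed in compiled form; this text tells all that it offers.
- The arm moves only by the tool send_rows, never from a script. Its argument "rows" is a list of rows, each an object of numbers: "dx", "dy", "dz": the shift along the tool's x, y, z in mm; "roll": the turn about the tool's z in degrees; "jaw": the closure, from -1 (fully open) to 1 (shut). In form: [{"dx": .., "dy": .., "dz": .., "roll": .., "jaw": ..}, ...]. A call has 1 to 12 rows; each row shifts and turns the commanded pose from where the row before left it, along the tool's axes as they then stand; what a row does not reach is not made up. A row lasts 1/12 s, in which the tool goes at most 41.7 mm and 7.16 degrees, less where a joint would pass 70% of its speed; a pose out of reach is approached as far as the arm can. A call is refused whole if a number of a shift passes 41.7 or a number of a turn 7.16, either way. A call with a gripper value outside its range is refused whole. The fingers move at their own pace and stop on an object; "force" is the grip in N (left out, the last holds). Time passes only in rows, so rows that do not move let the fingers close. It gives the time, the measured TCP pose, the force, the opening and the grip force at its end, in the units of the state.
- get_obs(): the state, without advancing time (a new reading comes with each control period).
- camera(name): name is "side" or "top" or "wrist"; returns a dict with "frame" (480x640x3 uint8, red, green, blue), "z_map" (480x640 float32, m along the optical axis (not along the pixel's ray), 0 where there is no reading), "camera_matrix" (3x3 intrinsics, pixels), "rvec" (rotation vector, rad) and "tvec" (3), from world to camera coordinates, as OpenCV has them. Camera axes: x right, y down, z forward; pixel columns grow to the right and rows downward; lengths in m; the calibration is good to about 2 mm. A picture is of the moment at which its call begins.
- hand_in(): hands the job in; it is judged then, once.
The state is a dict: "time_s": time; "qpos": joint angles; "joint_vel": joint speeds; "tau": joint torques, N m; "ee_pos": TCP position; "eef_rot": TCP orientation; "force": force on the tool from outside, world axes, zero at the start; "moment": the same for the moment, N m; "grip_width": finger opening in m; "grip_force": force on a finger pad.
Only numpy, scipy, OpenCV 4.12 (cv2) and the standard library are available. Lean on these libraries where they do the work, as an engineer would, in place of code of your own. Each camera call takes 0.05 s, during which the arm holds its last target. There are 200 camera calls.

TASK

The things at the three stations have been mixed up: put the steel weight on the balance pan, the amber bottle in the spill tray and the glass beaker on the stirrer plate, each standing upright in the middle of its place and let go. The round black mat is free for parking one of them on the way. Set everything down gently, tip nothing over, and leave the timer, the tape roll and the marker where they lie.

Things in the scene. Friction and masses are not known exactly. Their poses are not given: they have to be found in the camera images.
- weight_mid (a point): solid steel check weight standing upright: plain cylinder 42 mm in diameter up to 46 mm, then a neck and a knob 28 mm wide, 68 mm high in all, about 0.45 kg. The point is on its axis, 34 mm above its underside; z up along its axis. Grip the cylinder. At the start it stands on the stirrer plate, within about 12 mm of its middle.
- amber_mid (a point): brown (amber) screw-cap bottle standing upright: round body 52 mm in diameter, 104 mm high with a black cap, about 0.2 kg. The point is on its axis, 52 mm above its underside; z up. Grip the straight body, about 60 mm above its underside, not the shoulder or cap. At the start it stands on the balance pan, within about 12 mm of its middle.
- beaker_mid (a point): small empty clear glass beaker standing upright: body 52 mm in diameter, rim with spout 61 mm wide, 72 mm high, about 55 g, rigid. The point is on its axis, 36 mm above its underside; z up. Grip the body from outside below the rim, about 40 mm above the underside. At the start it stands in the spill tray, within about 12 mm of its middle.
- stirrer: magnetic stirrer, grey housing 136 x 114 mm with a square white plate 104 x 104 mm on top and a black knob on the front part. Fixed. Origin on the bench under the middle of the white plate; the top of the plate is 56 mm above the origin. The knob lies to -x of the plate and is no higher than it. Place of the beaker.
- balance: bench balance, white housing 138 x 114 mm with a round steel pan 92 mm in diameter and a black display window on the front part. Fixed, does not give. Origin on the bench under the middle of the pan; the top of the pan is 46 mm above the origin, the display lies to -x. Place of the weight.
- tray: low square white spill tray, 122 x 122 mm outside, walls 4 mm thick and 12 mm high. Fixed. Origin on the bench under its middle; its inner floor is 4 mm above the origin, its sides lie along x and y. Place of the amber bottle.
- mat: flat round black rubber mat, 116 mm in diameter, 4 mm thick, empty at the start: a free parking place. Fixed. Origin on the bench under its middle.
- timer: white square bench timer, 68 x 68 x 19 mm, loose bystander lying flat, to be left alone. Origin under its middle.
- tape: roll of tan tape lying flat, 96 mm in diameter, 25 mm high, loose bystander, to be left alone. Origin under its middle.
- marker: white marker pen with a black cap, lying, 133 mm long, 13 mm thick, loose bystander, to be left alone. Origin under its middle; it lies along its own y.
Mind the look-alikes: they are no part of the job. What is shaped like the part that bears beaker_mid but purple is not meant.

How it is judged:
By the outcome, as a careful person would: the job done as asked, in the order asked, and still so for the second after the job is handed in, with the robot touching nothing.
It also fails if it takes over 120 s, if anything falls off the work surface, if the arm or the gripper's body presses on something with over 40 N, if the wrist force passes 120 N, or if a joint passes its speed limit or range.

## Working session

There is one attempt and no reset: what is moved stays moved. The work goes in short steps, Python scripts to look and compute and a tool call to move; the robot and the scene stay as the last step left them, time stands still between calls to the robot, and variables do not carry over. Pictures are saved under pics/ and viewed, at most 14 in all, crops included, and the job is handed in when it is done.

Besides the shell and the picture viewer there is one more tool, called after "Call:" as a command line: name --argument value ..., lists and objects as JSON in quotes. send_rows: Moves the arm, as the interface text tells. Its arguments: {"type":"object","properties":{"rows":{"type":"array"},"force":{"type":"number"}},"required":["rows"]}

```bash
mkdir -p pics; python3 - <<'E'
from station import *
import cv2,numpy as np
for n in("top","side"):
    c=camera(n); cv2.imwrite(f"pics/{n}0.png",c["frame"][:,:,::-1]); np.savez(f"{n}0.npz",**c)
    R=cv2.Rodrigues(c["rvec"])[0]; print(n,(-R.T@c["tvec"].ravel()).round(3),R.round(2).tolist(),c["camera_matrix"].round(1).tolist())
o=get_obs(); print({k:np.round(v,3).tolist() for k,v in o.items()})
E
```

```text
top [0.391 0.069 1.134] [[0.02, -1.0, 0.03], [-1.0, -0.02, -0.07], [0.07, -0.03, -1.0]] [[453.7, 0.0, 319.6], [0.0, 453.7, 236.3], [0.0, 0.0, 1.0]]
side [0.237 1.1   0.765] [[-0.97, -0.23, -0.0], [-0.12, 0.53, -0.84], [0.19, -0.82, -0.54]] [[615.8, 0.0, 322.9], [0.0, 615.8, 241.1], [0.0, 0.0, 1.0]]
{'time_s': 0.1, 'qpos': [-1.285, 0.3, 1.522, -0.0, 1.321, -0.067], 'joint_vel': [0.001, -0.003, -0.003, -0.001, -0.002, 0.0], 'tau': [0.0, -53.265, -35.329, 0.071, 0.024, -0.0], 'ee_pos': [0.19, -0.516, 0.205], 'eef_rot': [-3.141, -0.0, 0.353], 'force': [0.195, 0.407, -0.085], 'moment': [0.011, -0.031, -0.045], 'grip_force': 0.0, 'grip_width': 0.094}
```

View pics/top0.png

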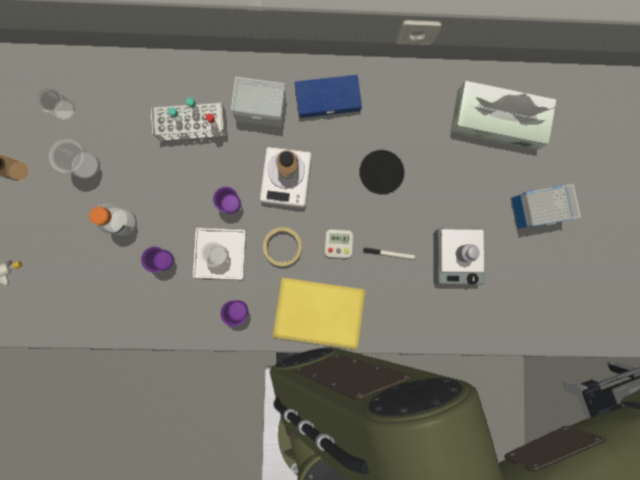

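View pics/side0.png

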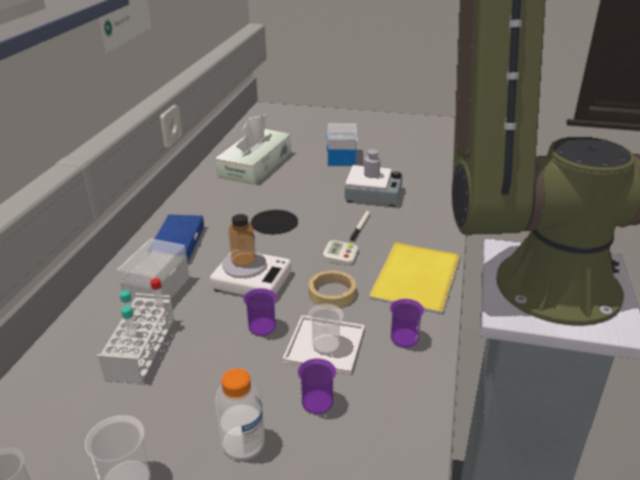

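The top view shows the amber bottle on the balance at (287,165), the weight on the stirrer at (469,253), the clear beaker in the tray at (215,256) and the empty mat at (382,172).

Look-alikes for each target:
- **Beaker:** purple beakers at (227,200), (158,260) and (235,313), and clear glassware at (67,156) and (50,100).
- **Amber bottle:** the orange-cap bottle at (112,220) and the brown item at (12,166).

My picks are the clear beaker in the tray, the brown black-cap bottle on the balance and the steel knob weight on the stirrer.

```bash
cat > h.py <<'E'
import numpy as np,cv2
def load(n): return dict(np.load(n))
def cam(c):
    R=cv2.Rodrigues(c["rvec"])[0]; return R,-R.T@c["tvec"].ravel()
def ray(c,uv,z):
    R,o=cam(c); uv=np.atleast_2d(np.float64(uv)); K=c["camera_matrix"]
    d=np.c_[(uv-K[:2,2])/[K[0,0],K[1,1]],np.ones(len(uv))]@R
    return o+d*((z-o[2])/d[:,2])[:,None]
def proj(c,P): return cv2.projectPoints(np.float64(np.atleast_2d(P)),c["rvec"],c["tvec"],c["camera_matrix"],None)[0][:,0]
def cloud(c):
    R,o=cam(c); K=c["camera_matrix"]; v,u=np.mgrid[:480,:640]; z=c["z_map"].astype(float)
    return (np.dstack([(u-K[0,2])/K[0,0]*z,(v-K[1,2])/K[1,1]*z,z])@R)+o
E
python3 - <<'E'
from h import *
t=load("top0.npz"); s=load("side0.npz")
P=cloud(t); Q=cloud(s)
for n,(u0,v0,u1,v1) in dict(bal=(255,140,320,212),stir=(430,222,492,292),tray=(188,222,250,285),mat=(355,145,410,200)).items():
    p=P[v0:v1,u0:u1]; h=np.histogram(p[...,2],bins=np.arange(-.01,.16,.005)); print(n,h[0].tolist())
T=cv2.cvtColor(t["frame"],cv2.COLOR_RGB2BGR);S=cv2.cvtColor(s["frame"],cv2.COLOR_RGB2BGR)
f=lambda I,u,v,w=66:cv2.resize(I[v:v+w,u:u+w],(264,264),interpolation=cv2.INTER_NEAREST)
g=lambda I,u,v,w=88:cv2.resize(I[v:v+w,u:u+w],(264,264),interpolation=cv2.INTER_NEAREST)
cv2.imwrite("pics/crop0.png",np.vstack([np.hstack([f(T,254,145),f(T,428,224),f(T,186,221)]),np.hstack([g(S,208,212),g(S,335,132),g(S,281,294)])]))
E
```

```text
bal [38, 1196, 810, 16, 9, 14, 16, 46, 419, 898, 321, 337, 17, 7, 3, 15, 7, 6, 13, 11, 9, 8, 16, 11, 11, 14, 38, 71, 86, 28, 7, 98, 72]
stir [11, 765, 770, 25, 25, 25, 34, 27, 38, 48, 261, 336, 618, 956, 46, 8, 13, 14, 11, 11, 16, 19, 94, 25, 2, 14, 98, 11, 0, 0, 0, 0, 0]
tray [27, 906, 1721, 598, 269, 23, 19, 16, 16, 17, 14, 12, 16, 5, 12, 30, 131, 66, 1, 0, 0, 0, 0, 0, 0, 0, 0, 0, 0, 0, 0, 0, 0]
mat [29, 917, 1634, 429, 2, 0, 0, 0, 0, 0, 0, 0, 0, 0, 0, 0, 0, 0, 0, 0, 0, 0, 0, 0, 0, 0, 0, 0, 0, 0, 0, 0, 0]
```

View pics/crop0.png

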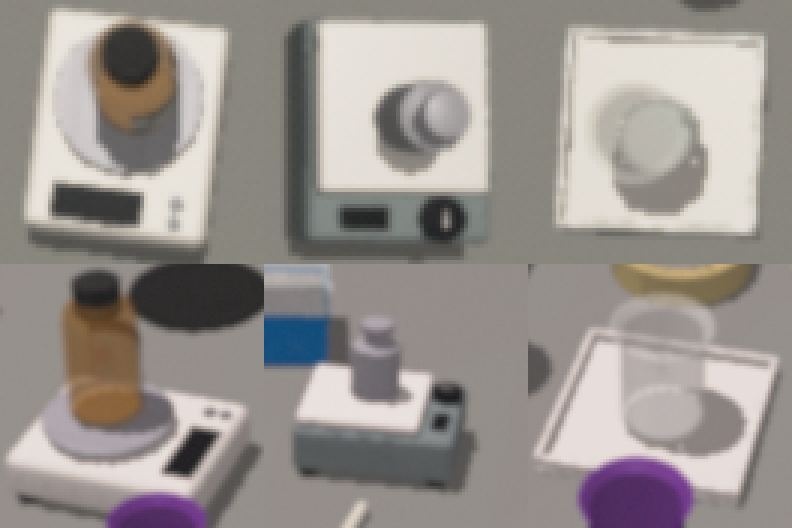

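The crop confirms the choice: brown bottle with black cap on the round pan, steel weight with knob on the white plate, and clear beaker in the white tray. Now I'll measure them.

```bash
python3 - <<'E'
from h import *
t=load("top0.npz"); s=load("side0.npz"); P=cloud(t)
T=t["frame"].astype(int); mn=T.min(2); mx=T.max(2); hsv=cv2.cvtColor(t["frame"],cv2.COLOR_RGB2HSV)
def cnt(m,box):
    M=np.zeros((480,640),np.uint8); u0,v0,u1,v1=box; M[v0:v1,u0:u1]=m[v0:v1,u0:u1]
    cs=cv2.findContours(M,cv2.RETR_EXTERNAL,cv2.CHAIN_APPROX_NONE)[0]; return max(cs,key=cv2.contourArea)[:,0]
def rect(c,box,z,th):
    k=cnt(mn>th,box); w=ray(t,k,z)[:,:2]; r=cv2.minAreaRect((w*1000).astype(np.float32)); return np.round(r[0],1),np.round(r[1],1),round(r[2],1)
print("px plate,grey bench,pan,housing",T[235,450],T[200,340],T[172,268],T[190,265])
print("plate",rect(t,(430,222,492,292),.056,190))
print("balhouse",rect(t,(255,140,320,212),.040,190))
print("tray",rect(t,(188,222,250,285),.010,190))
k=cnt(mx<60,(355,145,410,200)); w=ray(t,k,.004)[:,:2]*1000; print("mat",cv2.fitEllipse(w.astype(np.float32)))
# pan: bluish grey pixels; circle from outline
d=T[...,2]-T[...,0]
pm=(d>6)&(mn>110); k=cnt(pm,(262,145,312,192)); h=cv2.convexHull(k)[:,0]; w=ray(t,h,.046)[:,:2]*1000; print("pan hull",cv2.minEnclosingCircle(w.astype(np.float32)),len(k))
def top(name,box,z0,z1):
    u0,v0,u1,v1=box;p=P[v0:v1,u0:u1].reshape(-1,3); p=p[(p[:,2]>z0)&(p[:,2]<z1)]
    c,r=cv2.minEnclosingCircle((p[:,:2]*1000).astype(np.float32)); print(name,len(p),np.round(c,1),round(r,1),"med",np.median(p,0).round(4))
top("cap",(272,145,305,185),.142,.16); top("knob",(455,240,485,268),.115,.135); top("rim",(195,235,240,275),.066,.085)
k=cnt(mx<75,(275,147,300,168)); print("cap colour",cv2.fitEllipse((ray(t,k,.150)[:,:2]*1000).astype(np.float32)))
R,o=cam(s)
S=s["frame"]; print("timer etc side")
E
```

```text
px plate,grey bench,pan,housing [230 226 218] [136 134 125] [209 203 201] [233 228 220]
plate (array([ 446.3, -311. ]), array([96.4, 99.5]), 1.4)
balhouse (array([618.7, 120.3]), array([105.5, 129.6]), 84.3)
tray (array([426.1, 276.8]), array([114.7, 117.1]), 88.7)
mat ((642.88671875, -121.58348846435547), (108.11849975585938, 108.57825469970703), 32.2526741027832)Traceback (most recent call last):
  File "<stdin>", line 16, in <module>
  File "<stdin>", line 6, in cnt
ValueError: max() iterable argument is empty
```

```bash
python3 - <<'E'
from h import *
t=load("top0.npz"); s=load("side0.npz"); P=cloud(t)
T=t["frame"].astype(int); mn=T.min(2); mx=T.max(2)
def fitc(w):
    A=np.c_[2*w,np.ones(len(w))]; x=np.linalg.lstsq(A,(w**2).sum(1),rcond=None)[0]; return x[:2].round(1),round(float(np.sqrt(x[2]+x[:2]@x[:2])),1)
# pan edge: outermost pan/housing crossing along rays from rough centre in world
def pan(c,th,z=.046,cen=(.632,.121)):
    G=c["frame"].astype(float).sum(2)/3; out=[]
    for a in np.radians(np.arange(0,360,6)):
        r=np.arange(.034,.056,.0005); uv=proj(c,np.c_[cen[0]+r*np.cos(a),cen[1]+r*np.sin(a),0*r+z])
        g=cv2.remap(G.astype(np.float32),uv[:,:1].astype(np.float32),uv[:,1:].astype(np.float32),cv2.INTER_LINEAR)[:,0]
        d=np.gradient(cv2.blur(g[:,None],(1,5))[:,0]); i=d.argmax()
        if d[i]>.8 and g[-1]>th: out.append((cen[0]*1e3+1e3*r[i]*np.cos(a),cen[1]*1e3+1e3*r[i]*np.sin(a)))
    w=np.array(out); print(len(w),end=" ")
    for _ in range(4):
        ce,R=fitc(w); e=np.abs(np.hypot(*(w-ce).T)-R); w=w[e<max(1.5,1.5*np.median(e))]
    return len(w),ce,R
for cen in((.632,.121),(.636,.125),(.630,.118)): print("pan top",pan(t,215,cen=cen)); print("pan side",pan(s,195,cen=cen))
def top(name,box,z0,z1):
    u0,v0,u1,v1=box;p=P[v0:v1,u0:u1].reshape(-1,3); p=p[(p[:,2]>z0)&(p[:,2]<z1)]
    c,r=cv2.minEnclosingCircle((p[:,:2]*1000).astype(np.float32)); print(name,len(p),np.round(c,1),round(r,1),"med",np.median(p,0).round(4))
top("cap",(272,145,305,185),.142,.16); top("knob",(455,240,485,268),.115,.135); top("rim",(195,235,240,275),.066,.085)
M=((mx<75)*255).astype(np.uint8); M[:147]=0;M[170:]=0;M[:,:272]=0;M[:,302:]=0
k=max(cv2.findContours(M,0,1)[0],key=cv2.contourArea)[:,0]; print("cap col",cv2.fitEllipse((ray(t,k,.150)[:,:2]*1000).astype(np.float32)))
E
```

```text
30 pan top (15, array([627.2, 120.3]), 43.2)
22 pan side (20, array([628.5, 131.3]), 45.2)
28 pan top (9, array([631.4, 124.9]), 42.9)
23 pan side (19, array([629.1, 130.5]), 45.2)
28 pan top (15, array([625.4, 120. ]), 41.8)
14 pan side (14, array([629.1, 131.4]), 45.3)
cap 174 [635.6 114.2] 16.3 med [0.635  0.1144 0.1494]
knob 123 [ 438.2 -312.2] 13.7 med [ 0.4386 -0.3114  0.122 ]
rim 225 [424.3 283. ] 30.8 med [0.4257 0.2889 0.0735]
cap col ((633.6763305664062, 114.04127502441406), (27.509366989135742, 30.213703155517578), 98.24690246582031)
```

Call:
send_rows --rows '[{"roll": 6.75,"jaw": -1},{"roll": 6.75,"jaw": -1},{"roll": 6.75,"jaw": -1},{"dx": 31,"dy": -25.5,"jaw": -1},{"dx": 31,"dy": -25.5,"jaw": -1},{"dx": 31,"dy": -25.5,"jaw": -1},{"dx": 31,"dy": -25.5,"jaw": -1},{"dx": 31,"dy": -25.5,"jaw": -1},{"dx": 31,"dy": -25.5,"jaw": -1},{"dx": 31,"dy": -25.5,"jaw": -1},{"dx": 31,"dy": -25.5,"jaw": -1},{"jaw": -1}]' --force 30

```text
invalid input at $.rows[0]: expected keys dx, dy, dz, roll, jaw
```

```bash
python3 - <<'E'
from station import *
from h import *
o=get_obs(); print(np.round(o["ee_pos"],4),np.round(o["eef_rot"],4),np.round(o["qpos"],3),o["time_s"])
c=camera("wrist"); np.savez("w1.npz",**c); cv2.imwrite("pics/w1.png",c["frame"][:,:,::-1]); print(cam(c))
# purple beakers
t=load("top0.npz"); h=cv2.cvtColor(t["frame"],cv2.COLOR_RGB2HSV); m=((abs(h[...,0].astype(int)-138)<14)&(h[...,1]>100)).astype(np.uint8)
P=cloud(t)
n,l,st,ce=cv2.connectedComponentsWithStats(m)
for i in range(1,n):
  if st[i,4]>40:
    p=P[l==i]; p=p[p[:,2]>.05]; print(ce[i].round(),st[i,4], len(p) and (p.min(0).round(3),p.max(0).round(3)))
E
```

```text
[ 0.19   -0.5159  0.205 ] [-3.1405e+00 -1.0000e-04  3.5280e-01] [-1.285  0.3    1.522 -0.     1.321 -0.067] 0.1
(array([[ 0.3452527 , -0.93850875, -0.00138056],
       [-0.91330656, -0.33631937,  0.22969633],
       [-0.21603633, -0.07804241, -0.97326137]]), array([ 0.25234865, -0.49289051,  0.3827904 ]))
[226. 200.] 516 (array([0.391, 0.069, 0.051]), array([0.58 , 0.285, 1.134]))
[156. 259.] 594 (array([0.38 , 0.069, 0.05 ]), array([0.436, 0.445, 1.134]))
[234. 313.] 527 (array([0.26 , 0.069, 0.052]), array([0.391, 0.258, 1.134]))
```

View pics/w1.png

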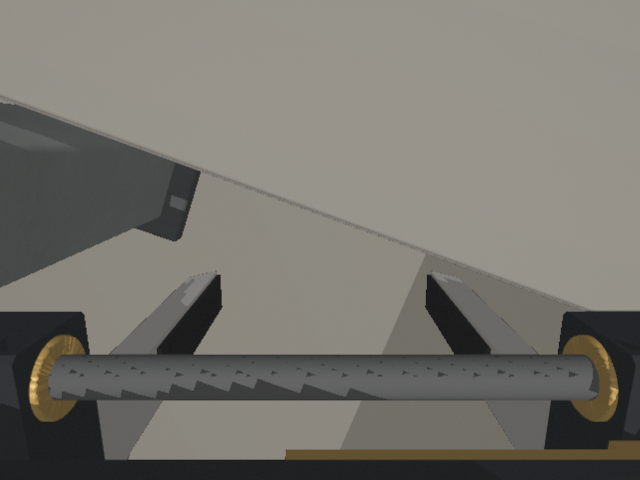

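The wrist view shows only the fingers, at about (200,290) and (440,290), over bare bench. The move was refused because every row needs all five keys, so I'll resend it in full.

Call:
send_rows --rows '[{"dx": 0,"dy": 0,"dz": 0,"roll": 6.75,"jaw": -1},{"dx": 0,"dy": 0,"dz": 0,"roll": 6.75,"jaw": -1},{"dx": 0,"dy": 0,"dz": 0,"roll": 6.75,"jaw": -1},{"dx": 31,"dy": -25.5,"dz": 0,"roll": 0,"jaw": -1},{"dx": 31,"dy": -25.5,"dz": 0,"roll": 0,"jaw": -1},{"dx": 31,"dy": -25.5,"dz": 0,"roll": 0,"jaw": -1},{"dx": 31,"dy": -25.5,"dz": 0,"roll": 0,"jaw": -1},{"dx": 31,"dy": -25.5,"dz": 0,"roll": 0,"jaw": -1},{"dx": 31,"dy": -25.5,"dz": 0,"roll": 0,"jaw": -1},{"dx": 31,"dy": -25.5,"dz": 0,"roll": 0,"jaw": -1},{"dx": 31,"dy": -25.5,"dz": 0,"roll": 0,"jaw": -1},{"dx": 0,"dy": 0,"dz": 0,"roll": 0,"jaw": -1}]' --force 30

```text
time_s: 1.15
ee_pos: [0.442, -0.3081, 0.2052]
eef_rot: [-3.141, -0.0, 0.004]
force: [0.1, 0.8, 0.1]
grip_width: 0.0937
grip_force: 0.0
```

```bash
python3 - <<'E'
from station import *
from h import *
o=get_obs(); print(np.round(o["ee_pos"],4),np.round(o["eef_rot"],4),np.round(o["qpos"],3),o["time_s"])
c=camera("wrist"); np.savez("w2.npz",**c); cv2.imwrite("pics/w2.png",c["frame"][:,:,::-1])
P=cloud(c).reshape(-1,3); C=c["frame"].reshape(-1,3)
print(np.histogram(P[:,2],bins=np.arange(0,.22,.01)))
p=P[(P[:,2]>.115)&(P[:,2]<.135)]; print(len(p),p.min(0),p.max(0))
E
```

```text
[ 0.442  -0.3081  0.2052] [-3.1407e+00 -5.0000e-04  4.3000e-03] [-6.770e-01  2.750e-01  1.553e+00  1.000e-03  1.313e+00  8.890e-01] 1.15
(array([17065,  4181,   593,   845,  4531, 14579,   901,  4029,  8511,
         173,  1154,   160,  1224,     0,     0,     0,     0,     0,
           0,     0,   380]), array([0.  , 0.01, 0.02, 0.03, 0.04, 0.05, 0.06, 0.07, 0.08, 0.09, 0.1 ,
       0.11, 0.12, 0.13, 0.14, 0.15, 0.16, 0.17, 0.18, 0.19, 0.2 , 0.21]))
1372 [ 0.42622832 -0.3260009   0.11500231] [ 0.45336509 -0.29884992  0.12509752]
```

View pics/w2.png

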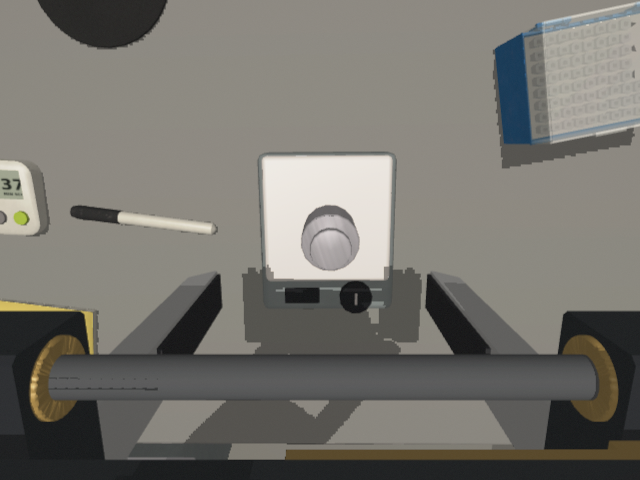

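The wrist view shows the plate at (263–395,153–280) with the knob at (331,245), between the fingers in y. The knob axis is at about (0.4395,-0.3122).

```bash
cat >> h.py <<'E'
def whiterect(c,box,z,th):
    m=(c["frame"].min(2)>th).astype(np.uint8); M=np.zeros_like(m); u0,v0,u1,v1=box; M[v0:v1,u0:u1]=m[v0:v1,u0:u1]
    k=max(cv2.findContours(M,0,1)[0],key=cv2.contourArea)[:,0]
    r=cv2.minAreaRect((ray(c,k,z)[:,:2]*1000).astype(np.float32)); return [np.round(x,1) for x in r]
E
python3 - <<'E'
from h import *
c=load("w2.npz"); t=load("top0.npz")
print("plate wrist",[whiterect(c,(250,140,405,285),.056,th) for th in(170,190,205)])
print("plate top",[whiterect(t,(430,222,492,292),.056,th) for th in(160,180,200)])
# mat partially visible; marker for cross-check
E
```

```text
plate wrist [[array([ 448.5, -310.4]), array([ 99.5, 101.5]), np.float64(0.2)], [array([ 448.5, -310.3]), array([ 99.5, 100.2]), np.float64(0.2)], [array([ 448.2, -310.6]), array([98.4, 98.2]), np.float64(1.0)]]
plate top [[array([ 446. , -311.1]), array([102.3, 100. ]), np.float64(0.1)], [array([ 446.4, -310.8]), array([ 96.4, 101.2]), np.float64(1.2)], [array([ 446.1, -311.1]), array([97.6, 95.1]), np.float64(0.1)]]
```

Call:
send_rows --rows '[{"dx": -2.5,"dy": 4,"dz": 20,"roll": 0,"jaw": -1},{"dx": 0,"dy": 0,"dz": 20,"roll": 0,"jaw": -1},{"dx": 0,"dy": 0,"dz": 20,"roll": 0,"jaw": -1},{"dx": 0,"dy": 0,"dz": 20,"roll": 0,"jaw": -1},{"dx": 0,"dy": 0,"dz": 20,"roll": 0,"jaw": -1},{"dx": 0,"dy": 0,"dz": 20,"roll": 0,"jaw": -1},{"dx": 0,"dy": 0,"dz": 12,"roll": 0,"jaw": -1},{"dx": 0,"dy": 0,"dz": 7,"roll": 0,"jaw": -1},{"dx": 0,"dy": 0,"dz": 0,"roll": 0,"jaw": -1},{"dx": 0,"dy": 0,"dz": 0,"roll": 0,"jaw": -1}]' --force 30

```text
time_s: 2.03
ee_pos: [0.4357, -0.3167, 0.067]
eef_rot: [3.141, -0.0, -0.001]
force: [-1.2, -0.7, 1.1]
grip_width: 0.0942
grip_force: 0.0
```

Call:
send_rows --rows '[{"dx": 3.8,"dy": -4.5,"dz": 0,"roll": 0,"jaw": -1},{"dx": 0,"dy": 0,"dz": 0,"roll": 0,"jaw": -1},{"dx": 0,"dy": 0,"dz": 0,"roll": 0,"jaw": -0.5},{"dx": 0,"dy": 0,"dz": 0,"roll": 0,"jaw": 0},{"dx": 0,"dy": 0,"dz": 0,"roll": 0,"jaw": 0.3},{"dx": 0,"dy": 0,"dz": 0,"roll": 0,"jaw": 0.6},{"dx": 0,"dy": 0,"dz": 0,"roll": 0,"jaw": 1},{"dx": 0,"dy": 0,"dz": 0,"roll": 0,"jaw": 1},{"dx": 0,"dy": 0,"dz": 0,"roll": 0,"jaw": 1},{"dx": 0,"dy": 0,"dz": 0,"roll": 0,"jaw": 1}]' --force 30

```text
time_s: 2.87
ee_pos: [0.4395, -0.3118, 0.0665]
eef_rot: [-3.142, -0.0, -0.001]
force: [0.4, -0.2, 0.3]
grip_width: 0.0442
grip_force: 0.0
```

Call:
send_rows --rows '[{"dx": 0,"dy": 0,"dz": 0,"roll": 0,"jaw": 1},{"dx": 0,"dy": 0,"dz": 0,"roll": 0,"jaw": 1},{"dx": 0,"dy": 0,"dz": 0,"roll": 0,"jaw": 1},{"dx": 0,"dy": 0,"dz": -5,"roll": 0,"jaw": 1},{"dx": 0,"dy": 0,"dz": -20,"roll": 0,"jaw": 1},{"dx": 0,"dy": 0,"dz": -20,"roll": 0,"jaw": 1},{"dx": 0,"dy": 0,"dz": -20,"roll": 0,"jaw": 1},{"dx": 0,"dy": 0,"dz": -15,"roll": 0,"jaw": 1},{"dx": 0,"dy": 0,"dz": 0,"roll": 0,"jaw": 1}]' --force 30

```text
time_s: 3.62
ee_pos: [0.4403, -0.3124, 0.1494]
eef_rot: [3.139, -0.003, -0.001]
force: [-0.4, -0.8, -2.7]
grip_width: 0.0409
grip_force: 30.0
```

Call:
send_rows --rows '[{"dx": 12,"dy": -11,"dz": 0,"roll": 0,"jaw": 1},{"dx": 25,"dy": -24,"dz": 0,"roll": 0,"jaw": 1},{"dx": 25,"dy": -24,"dz": 0,"roll": 0,"jaw": 1},{"dx": 25,"dy": -24,"dz": 0,"roll": 0,"jaw": 1},{"dx": 25,"dy": -24,"dz": 0,"roll": 0,"jaw": 1},{"dx": 25,"dy": -24,"dz": 0,"roll": 0,"jaw": 1},{"dx": 25,"dy": -24,"dz": 0,"roll": 0,"jaw": 1},{"dx": 25,"dy": -24,"dz": 0,"roll": 0,"jaw": 1},{"dx": 16,"dy": -12,"dz": 0,"roll": 0,"jaw": 1},{"dx": 0,"dy": 0,"dz": 0,"roll": 0,"jaw": 1},{"dx": 0,"dy": 0,"dz": 0,"roll": 0,"jaw": 1}]' --force 30

```text
time_s: 4.53
ee_pos: [0.6423, -0.12, 0.1445]
eef_rot: [-3.141, 0.003, 0.001]
force: [-0.1, 0.3, -4.6]
grip_width: 0.041
grip_force: 30.0
```

Call:
send_rows --rows '[{"dx": 0,"dy": 0,"dz": 15,"roll": 0,"jaw": 1},{"dx": 0,"dy": 0,"dz": 25,"roll": 0,"jaw": 1},{"dx": 0,"dy": 0,"dz": 25,"roll": 0,"jaw": 1},{"dx": 0,"dy": 0,"dz": 25,"roll": 0,"jaw": 1},{"dx": 0,"dy": 0,"dz": 15,"roll": 0,"jaw": 1},{"dx": 0,"dy": 0,"dz": 10,"roll": 0,"jaw": 1},{"dx": 0,"dy": 0,"dz": 7,"roll": 0,"jaw": 1},{"dx": 0,"dy": 0,"dz": 3,"roll": 0,"jaw": 1},{"dx": 0,"dy": 0,"dz": 0,"roll": 0,"jaw": 1},{"dx": 0,"dy": 0,"dz": 0,"roll": 0,"jaw": 1},{"dx": 0,"dy": 0,"dz": 0,"roll": 0,"jaw": 1}]' --force 30

```text
time_s: 5.45
ee_pos: [0.6431, -0.1211, 0.0225]
eef_rot: [3.141, -0.002, -0.001]
force: [-0.1, 0.4, -4.0]
grip_width: 0.0406
grip_force: 30.0
```

Call:
send_rows --rows '[{"dx": 0,"dy": 0,"dz": 3,"roll": 0,"jaw": 1},{"dx": 0,"dy": 0,"dz": 2,"roll": 0,"jaw": 1},{"dx": 0,"dy": 0,"dz": 0,"roll": 0,"jaw": 1},{"dx": 0,"dy": 0,"dz": 0,"roll": 0,"jaw": 1},{"dx": 0,"dy": 0,"dz": 0,"roll": 0,"jaw": 1}]' --force 30

```text
time_s: 5.87
ee_pos: [0.6426, -0.1209, 0.0165]
eef_rot: [3.142, -0.0, -0.001]
force: [0.2, 0.3, -4.2]
grip_width: 0.0412
grip_force: 30.0
```

Call:
send_rows --rows '[{"dx": 0,"dy": 0,"dz": 1,"roll": 0,"jaw": 1},{"dx": 0,"dy": 0,"dz": 0,"roll": 0,"jaw": 1},{"dx": 0,"dy": 0,"dz": 0,"roll": 0,"jaw": 1}]' --force 30

```text
time_s: 6.12
ee_pos: [0.6426, -0.1209, 0.0154]
eef_rot: [3.142, 0.0, -0.001]
force: [0.5, 1.0, -3.7]
grip_width: 0.041
grip_force: 30.0
```

Call:
send_rows --rows '[{"dx": 0,"dy": 0,"dz": 0.7,"roll": 0,"jaw": 1},{"dx": 0,"dy": 0,"dz": 0,"roll": 0,"jaw": 1},{"dx": 0,"dy": 0,"dz": 0,"roll": 0,"jaw": 1}]' --force 30

```text
time_s: 6.37
ee_pos: [0.6426, -0.1209, 0.0147]
eef_rot: [-3.142, 0.0, -0.001]
force: [-1.2, 0.8, -4.5]
grip_width: 0.041
grip_force: 30.0
```

Call:
send_rows --rows '[{"dx": 0,"dy": 0,"dz": 0.7,"roll": 0,"jaw": 1},{"dx": 0,"dy": 0,"dz": 0,"roll": 0,"jaw": 1},{"dx": 0,"dy": 0,"dz": 0,"roll": 0,"jaw": 1}]' --force 30

```text
time_s: 6.62
ee_pos: [0.6427, -0.1209, 0.0145]
eef_rot: [3.142, -0.0, -0.001]
force: [-2.7, 0.9, 2.1]
grip_width: 0.0408
grip_force: 30.0
```

Call:
send_rows --rows '[{"dx": 0,"dy": 0,"dz": 0.7,"roll": 0,"jaw": 1},{"dx": 0,"dy": 0,"dz": 0,"roll": 0,"jaw": 1},{"dx": 0,"dy": 0,"dz": 0,"roll": 0,"jaw": 1}]' --force 30

```text
time_s: 6.87
ee_pos: [0.6427, -0.1209, 0.0144]
eef_rot: [3.141, -0.001, -0.001]
force: [-6.3, 1.0, 8.7]
grip_width: 0.041
grip_force: 30.0
```

Call:
send_rows --rows '[{"dx": 0,"dy": 0,"dz": -0.9,"roll": 0,"jaw": 1},{"dx": 0,"dy": 0,"dz": 0,"roll": 0,"jaw": 0.3},{"dx": 0,"dy": 0,"dz": 0,"roll": 0,"jaw": 0},{"dx": 0,"dy": 0,"dz": 0,"roll": 0,"jaw": -0.5},{"dx": 0,"dy": 0,"dz": 0,"roll": 0,"jaw": -1},{"dx": 0,"dy": 0,"dz": 0,"roll": 0,"jaw": -1},{"dx": 0,"dy": 0,"dz": 0,"roll": 0,"jaw": -1},{"dx": 0,"dy": 0,"dz": 0,"roll": 0,"jaw": -1},{"dx": 0,"dy": 0,"dz": 0,"roll": 0,"jaw": -1}]' --force 30

```text
time_s: 7.62
ee_pos: [0.6426, -0.1209, 0.0143]
eef_rot: [-3.142, -0.0, -0.001]
force: [0.2, 0.6, -0.4]
grip_width: 0.0837
grip_force: 0.0
```

Call:
send_rows --rows '[{"dx": 0,"dy": 0,"dz": -10,"roll": 0,"jaw": -1},{"dx": 0,"dy": 0,"dz": -20,"roll": 0,"jaw": -1},{"dx": 0,"dy": 0,"dz": -35,"roll": 0,"jaw": -1},{"dx": 0,"dy": 0,"dz": -35,"roll": 0,"jaw": -1},{"dx": 0,"dy": 0,"dz": -35,"roll": 0,"jaw": -1},{"dx": 0,"dy": 0,"dz": -35,"roll": 0,"jaw": -1},{"dx": 0,"dy": 0,"dz": -35,"roll": 0,"jaw": -1},{"dx": -15,"dy": -30,"dz": 0,"roll": 0,"jaw": -1},{"dx": -20,"dy": -35,"dz": 0,"roll": 0,"jaw": -1},{"dx": -20,"dy": -35,"dz": 0,"roll": 0,"jaw": -1},{"dx": -20,"dy": -35,"dz": 0,"roll": 0,"jaw": -1},{"dx": -20,"dy": -35,"dz": 0,"roll": 0,"jaw": -1}]' --force 30

```text
time_s: 8.62
ee_pos: [0.5464, 0.0505, 0.2201]
eef_rot: [-3.142, -0.001, -0.001]
force: [1.4, 1.2, 0.3]
grip_width: 0.0939
grip_force: 0.0
```

Call:
send_rows --rows '[{"dx": -20,"dy": -35,"dz": 0,"roll": 0,"jaw": -1},{"dx": -20,"dy": -35,"dz": 0,"roll": 0,"jaw": -1},{"dx": -20,"dy": -35,"dz": 0,"roll": 0,"jaw": -1},{"dx": -20,"dy": -35,"dz": 0,"roll": 0,"jaw": -1},{"dx": -20,"dy": -35,"dz": 0,"roll": 0,"jaw": -1},{"dx": -20,"dy": -35,"dz": 0,"roll": 0,"jaw": -1},{"dx": -4,"dy": -22,"dz": 0,"roll": 0,"jaw": -1},{"dx": 0,"dy": 0,"dz": 0,"roll": 0,"jaw": -1},{"dx": 0,"dy": 0,"dz": 0,"roll": 0,"jaw": -1},{"dx": 0,"dy": 0,"dz": 0,"roll": 0,"jaw": -1}]' --force 30

```text
time_s: 9.45
ee_pos: [0.424, 0.2808, 0.2197]
eef_rot: [-3.142, -0.0, -0.001]
force: [0.0, -0.9, -0.3]
grip_width: 0.0941
grip_force: 0.0
```

```bash
python3 - <<'E'
from station import *
from h import *
o=get_obs(); print(np.round(o["ee_pos"],4),np.round(o["eef_rot"],4),np.round(o["qpos"],3),o["time_s"])
c=camera("wrist"); np.savez("w3.npz",**c); cv2.imwrite("pics/w3.png",c["frame"][:,:,::-1])
P=cloud(c).reshape(-1,3)
p=P[(P[:,2]>.066)&(P[:,2]<.085)&(abs(P[:,0]-.425)<.05)&(abs(P[:,1]-.283)<.05)]; print(len(p),p.min(0),p.max(0),cv2.minEnclosingCircle((p[:,:2]*1000).astype(np.float32)))
E
```

```text
[0.424  0.2808 0.2197] [-3.1415e+00 -4.0000e-04 -6.0000e-04] [ 0.513  0.196  1.617 -0.     1.328  2.085] 9.45
1859 [0.39464046 0.25275558 0.06602604] [0.45518491 0.31347581 0.07698248] ((424.70111083984375, 283.1258544921875), 30.51681900024414)
```

View pics/w3.png

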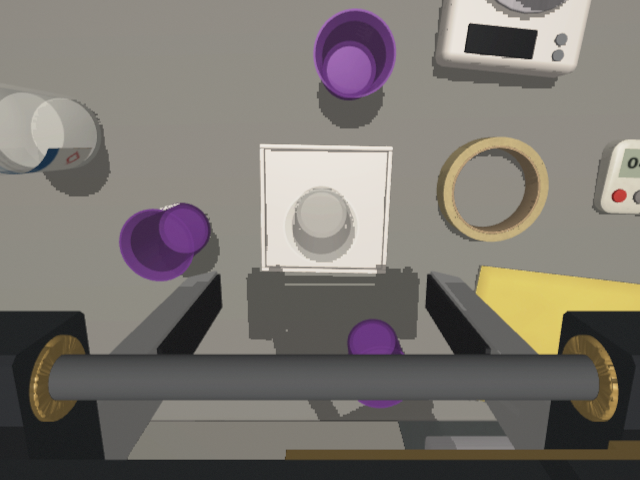

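The wrist view shows the clear beaker in the tray at (262–391,146–271), with its base at (322,213). The purple cups are outside the finger span.

```bash
python3 - <<'E'
from h import *
c=load("w3.npz")
print("base",ray(c,[(322,213)],.006))
for th in(150,180): print("tray",whiterect(c,(240,130,410,276),.011,th))
print("outer corners",ray(c,[(261,146),(391,147),(386,272),(262,271)],.012).round(4).tolist())
p=cloud(c).reshape(-1,3); q=p[(p[:,2]>.009)&(p[:,2]<.016)&(abs(p[:,0]-.427)<.075)&(abs(p[:,1]-.277)<.075)]; print(len(q),np.percentile(q,[2,98],axis=0))
E
```

```text
base [[0.42464146 0.28247614 0.006     ]]
tray [array([427.7, 280.3]), array([122. , 122.3]), np.float64(88.8)]
tray [array([428.1, 280.1]), array([111.4, 111. ]), np.float64(88.8)]
outer corners [[0.4874, 0.3379, 0.012], [0.4864, 0.2195, 0.012], [0.3673, 0.22, 0.012], [0.3684, 0.3411, 0.012]]
2229 [[0.36662103 0.21909433 0.00918607]
 [0.48826332 0.34069134 0.01403592]]
```

Call:
send_rows --rows '[{"dx": 0.8,"dy": -2.2,"dz": 20,"roll": 0,"jaw": -1},{"dx": 0,"dy": 0,"dz": 25,"roll": 0,"jaw": -1},{"dx": 0,"dy": 0,"dz": 25,"roll": 0,"jaw": -1},{"dx": 0,"dy": 0,"dz": 25,"roll": 0,"jaw": -1},{"dx": 0,"dy": 0,"dz": 25,"roll": 0,"jaw": -1},{"dx": 0,"dy": 0,"dz": 25,"roll": 0,"jaw": -1},{"dx": 0,"dy": 0,"dz": 25,"roll": 0,"jaw": -1},{"dx": 0,"dy": 0,"dz": 17,"roll": 0,"jaw": -1},{"dx": 0,"dy": 0,"dz": 8,"roll": 0,"jaw": -1},{"dx": 0,"dy": 0,"dz": 0,"roll": 0,"jaw": -1},{"dx": 0,"dy": 0,"dz": 0,"roll": 0,"jaw": -1},{"dx": 0,"dy": 0,"dz": 0,"roll": 0,"jaw": -1}]' --force 8

```text
time_s: 10.5
ee_pos: [0.4254, 0.2835, 0.0255]
eef_rot: [-3.141, -0.002, -0.001]
force: [0.1, 0.0, -0.3]
grip_width: 0.0941
grip_force: 0.0
```

Call:
send_rows --rows '[{"dx": -0.6,"dy": 0.5,"dz": 0,"roll": 0,"jaw": -0.6},{"dx": 0,"dy": 0,"dz": 0,"roll": 0,"jaw": -0.4},{"dx": 0,"dy": 0,"dz": 0,"roll": 0,"jaw": -0.3},{"dx": 0,"dy": 0,"dz": 0,"roll": 0,"jaw": -0.22},{"dx": 0,"dy": 0,"dz": 0,"roll": 0,"jaw": -0.17},{"dx": 0,"dy": 0,"dz": 0,"roll": 0,"jaw": -0.12},{"dx": 0,"dy": 0,"dz": 0,"roll": 0,"jaw": -0.08},{"dx": 0,"dy": 0,"dz": 0,"roll": 0,"jaw": -0.04},{"dx": 0,"dy": 0,"dz": 0,"roll": 0,"jaw": 0},{"dx": 0,"dy": 0,"dz": 0,"roll": 0,"jaw": 0.2},{"dx": 0,"dy": 0,"dz": 0,"roll": 0,"jaw": 0.5},{"dx": 0,"dy": 0,"dz": 0,"roll": 0,"jaw": 0.5}]' --force 8

```text
time_s: 11.5
ee_pos: [0.4241, 0.2829, 0.0243]
eef_rot: [-3.142, -0.0, -0.001]
force: [0.1, -0.5, 3.4]
grip_width: 0.0584
grip_force: 8.0
```

```bash
python3 - <<'E'
from station import *
from h import *
o=get_obs(); print(o["grip_width"],o["force"],o["ee_pos"])
c=camera("wrist"); s=camera("side"); np.savez("w4.npz",**c); 
a=cv2.resize(s["frame"][270:390,260:400],(560,480)); b=cv2.resize(c["frame"][100:480,160:480],(240,285)); b=cv2.copyMakeBorder(b,0,195,0,0,0)
cv2.imwrite("pics/g4.png",np.hstack([a,b])[:,:,::-1])
E
```

```text
0.05839882897475738 [ 0.05022993 -0.47352991  3.36536549] [0.42409719 0.28292708 0.02430433]
```

View pics/g4.png

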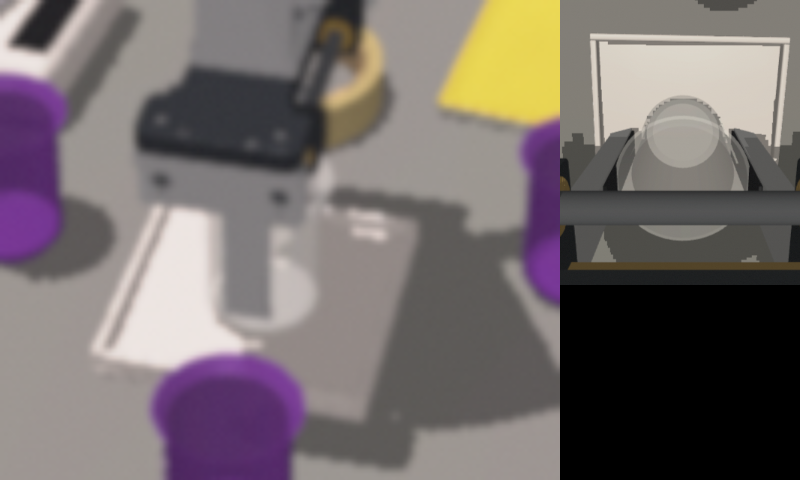

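The fingers stopped at 58 mm with an upward force, so the pad tops are bearing on the flared rim. I'll open a little, go 7 mm lower and grip again.

Call:
send_rows --rows '[{"dx": 0,"dy": 0,"dz": 0,"roll": 0,"jaw": -0.3},{"dx": 0,"dy": 0,"dz": 0,"roll": 0,"jaw": -0.6},{"dx": 0,"dy": 0,"dz": 0,"roll": 0,"jaw": -0.6},{"dx": 0,"dy": 0,"dz": 4,"roll": 0,"jaw": -0.6},{"dx": 0,"dy": 0,"dz": 3,"roll": 0,"jaw": -0.6},{"dx": 0,"dy": 0,"dz": 0,"roll": 0,"jaw": -0.4},{"dx": 0,"dy": 0,"dz": 0,"roll": 0,"jaw": -0.25},{"dx": 0,"dy": 0,"dz": 0,"roll": 0,"jaw": -0.15},{"dx": 0,"dy": 0,"dz": 0,"roll": 0,"jaw": -0.1},{"dx": 0,"dy": 0,"dz": 0,"roll": 0,"jaw": -0.05},{"dx": 0,"dy": 0,"dz": 0,"roll": 0,"jaw": 0.1},{"dx": 0,"dy": 0,"dz": 0,"roll": 0,"jaw": 0.3}]' --force 8

```text
time_s: 12.6
ee_pos: [0.424, 0.2829, 0.0173]
eef_rot: [-3.142, -0.0, -0.001]
force: [0.3, 0.6, -0.1]
grip_width: 0.0587
grip_force: 8.0
```

Call:
send_rows --rows '[{"dx": 0,"dy": 0,"dz": 0,"roll": 0,"jaw": 0.5},{"dx": 0,"dy": 0,"dz": 0,"roll": 0,"jaw": 0.5}]' --force 8

```text
time_s: 12.77
ee_pos: [0.4241, 0.2829, 0.0173]
eef_rot: [-3.142, -0.0, -0.001]
force: [0.0, 0.0, -1.0]
grip_width: 0.0589
grip_force: 8.0
```

```bash
python3 - <<'E'
from h import *
for f,tcp in(("w3.npz",(.424,.2808,.2197)),("w4.npz",(.4241,.2829,.0243))):
    c=load(f); q=cloud(c).reshape(-1,3)-tcp; q=q[(c["z_map"].ravel()>0)]
    q=q[(abs(q[:,0])<.02)&(abs(q[:,1])<.075)&(abs(q[:,1])>.02)]
    for z in np.arange(-.005,.1,.005):
        a=q[abs(q[:,2]-z)<.0025]
        if len(a)>5: print(f,round(z,3),len(a),"L",np.percentile(-a[a[:,1]<0,1],[2,50,98]).round(4) if (a[:,1]<0).any() else 0,"R",np.percentile(a[a[:,1]>0,1],[2,50,98]).round(4) if (a[:,1]>0).any() else 0)
c=load("w4.npz"); I=cv2.resize(c["frame"][150:450,180:480],(600,600)); cv2.imwrite("pics/g4b.png",I[:,:,::-1])
E
```

```text
w3.npz 0.0 211 L [0.0464 0.0468 0.0515] R [0.0471 0.0475 0.0518]
w3.npz 0.005 384 L [0.0464 0.0469 0.0557] R [0.0471 0.0475 0.0567]
w3.npz 0.01 452 L [0.0464 0.047  0.0574] R [0.0471 0.0477 0.0584]
w3.npz 0.015 488 L [0.0463 0.0471 0.0578] R [0.0471 0.0476 0.0581]
w3.npz 0.02 531 L [0.0464 0.0471 0.0578] R [0.047  0.0477 0.0583]
w3.npz 0.025 577 L [0.0463 0.0469 0.0579] R [0.0471 0.0479 0.0588]
w3.npz 0.03 663 L [0.0463 0.047  0.058 ] R [0.047  0.0478 0.0587]
w3.npz 0.035 702 L [0.0463 0.0471 0.0579] R [0.047  0.0477 0.0586]
w3.npz 0.04 771 L [0.0463 0.0471 0.0579] R [0.047  0.0477 0.0585]
w3.npz 0.045 847 L [0.0463 0.0475 0.058 ] R [0.047  0.0479 0.0587]
w3.npz 0.05 843 L [0.0463 0.0481 0.0582] R [0.047  0.0487 0.0589]
w3.npz 0.055 842 L [0.0463 0.0484 0.0583] R [0.0471 0.0491 0.0592]
w3.npz 0.06 854 L [0.0463 0.0494 0.0584] R [0.047  0.0502 0.0588]
w3.npz 0.065 861 L [0.0463 0.0506 0.0582] R [0.0469 0.0511 0.0591]
w3.npz 0.07 891 L [0.0465 0.0509 0.0584] R [0.0473 0.0516 0.0592]
w3.npz 0.075 589 L [0.0478 0.0487 0.0584] R [0.0484 0.0495 0.0589]
w3.npz 0.08 494 L [0.0476 0.0482 0.04
[... 929 characters left out ...]
5 0.0401] R [0.0206 0.0253 0.0407]
w4.npz 0.05 2132 L [0.0209 0.0272 0.0398] R [0.0216 0.028  0.0406]
w4.npz 0.055 741 L [0.0288 0.0324 0.0408] R [0.0296 0.033  0.0414]
w4.npz 0.06 745 L [0.0289 0.0332 0.0409] R [0.0296 0.0339 0.0416]
w4.npz 0.065 764 L [0.0288 0.0335 0.0407] R [0.0297 0.0347 0.0417]
w4.npz 0.07 844 L [0.0291 0.0342 0.0409] R [0.0298 0.0349 0.0418]
w4.npz 0.075 453 L [0.0303 0.0329 0.0404] R [0.0311 0.0331 0.0413]
w4.npz 0.08 317 L [0.0302 0.0305 0.0309] R [0.031  0.0314 0.0317]
w4.npz 0.085 520 L [0.0302 0.0305 0.0309] R [0.031  0.0314 0.0317]
w4.npz 0.09 707 L [0.0302 0.0305 0.0309] R [0.031  0.0313 0.0317]
w4.npz 0.095 830 L [0.0301 0.0305 0.031 ] R [0.031  0.0314 0.0736]
```

View pics/g4b.png

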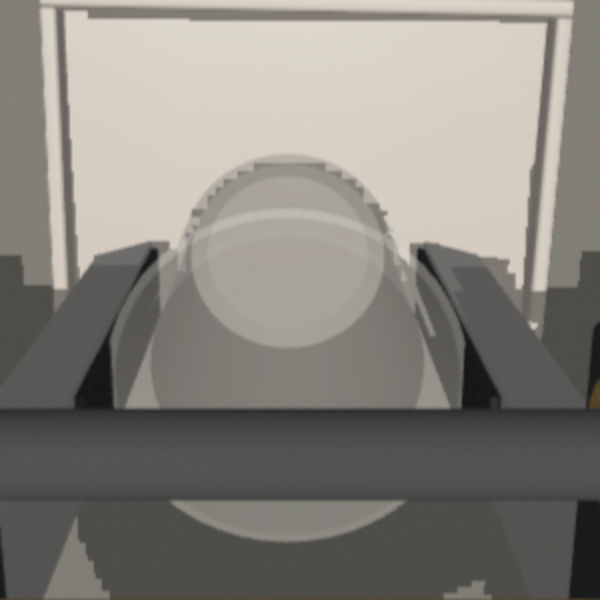

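The finger faces are flat for about 73 mm, so they hold the beaker by its 58.5 mm rim line at any depth. That is symmetric and hangs upright, so I'll try a slow lift with a modest force.

Call:
send_rows --rows '[{"dx": 0,"dy": 0,"dz": 0,"roll": 0,"jaw": 0.5},{"dx": 0,"dy": 0,"dz": 0,"roll": 0,"jaw": 0.5},{"dx": 0,"dy": 0,"dz": -3,"roll": 0,"jaw": 0.5},{"dx": 0,"dy": 0,"dz": -5,"roll": 0,"jaw": 0.5},{"dx": 0,"dy": 0,"dz": -7,"roll": 0,"jaw": 0.5},{"dx": 0,"dy": 0,"dz": -5,"roll": 0,"jaw": 0.5},{"dx": 0,"dy": 0,"dz": 0,"roll": 0,"jaw": 0.5},{"dx": 0,"dy": 0,"dz": 0,"roll": 0,"jaw": 0.5}]' --force 12

```text
time_s: 13.43
ee_pos: [0.4242, 0.2831, 0.0377]
eef_rot: [-3.141, -0.001, -0.001]
force: [-1.3, -0.1, -0.7]
grip_width: 0.0583
grip_force: 12.0
```

```bash
python3 - <<'E'
from station import *
from h import *
o=get_obs(); print(o["grip_width"],o["force"],o["ee_pos"])
c=camera("wrist"); s=camera("side"); np.savez("w5.npz",**c)
a=cv2.resize(s["frame"][270:390,260:400],(420,360)); b=cv2.resize(c["frame"][150:450,180:480],(360,360))
cv2.imwrite("pics/g5.png",np.hstack([a,b])[:,:,::-1])
E
```

```text
0.05832645016962951 [-1.3197233  -0.05666702 -0.69385065] [0.42424971 0.28306035 0.03774589]
```

View pics/g5.png

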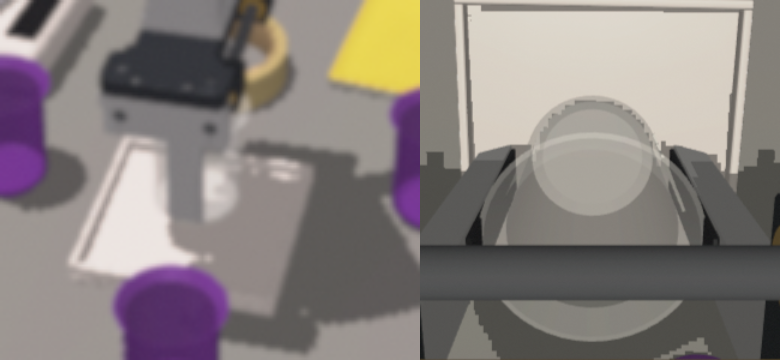

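The beaker is lifted: its rim looks larger in the wrist view, i.e. nearer the camera, and it stands level. Now I'll raise it and carry it to the stirrer.

Call:
send_rows --rows '[{"dx": 0,"dy": 0,"dz": -8,"roll": 0,"jaw": 0.5},{"dx": 0,"dy": 0,"dz": -16,"roll": 0,"jaw": 0.5},{"dx": 0,"dy": 0,"dz": -20,"roll": 0,"jaw": 0.5},{"dx": 0,"dy": 0,"dz": -20,"roll": 0,"jaw": 0.5},{"dx": 0,"dy": 0,"dz": -20,"roll": 0,"jaw": 0.5},{"dx": 0,"dy": 8,"dz": -16,"roll": 0,"jaw": 0.5},{"dx": 0,"dy": 16,"dz": -8,"roll": 0,"jaw": 0.5},{"dx": 1,"dy": 22,"dz": 0,"roll": 0,"jaw": 0.5},{"dx": 1,"dy": 25,"dz": 0,"roll": 0,"jaw": 0.5},{"dx": 1,"dy": 25,"dz": 0,"roll": 0,"jaw": 0.5},{"dx": 1,"dy": 25,"dz": 0,"roll": 0,"jaw": 0.5},{"dx": 1,"dy": 25,"dz": 0,"roll": 0,"jaw": 0.5}]' --force 12

```text
time_s: 14.53
ee_pos: [0.4287, 0.1358, 0.1457]
eef_rot: [-3.142, -0.0, -0.0]
force: [1.0, -0.3, -0.5]
grip_width: 0.0588
grip_force: 12.0
```

Call:
send_rows --rows '[{"dx": 1,"dy": 25,"dz": 0,"roll": 0,"jaw": 0.5},{"dx": 1,"dy": 25,"dz": 0,"roll": 0,"jaw": 0.5},{"dx": 1,"dy": 25,"dz": 0,"roll": 0,"jaw": 0.5},{"dx": 1,"dy": 25,"dz": 0,"roll": 0,"jaw": 0.5},{"dx": 1,"dy": 25,"dz": 0,"roll": 0,"jaw": 0.5},{"dx": 1,"dy": 25,"dz": 0,"roll": 0,"jaw": 0.5},{"dx": 1,"dy": 25,"dz": 0,"roll": 0,"jaw": 0.5},{"dx": 1,"dy": 25,"dz": 0,"roll": 0,"jaw": 0.5},{"dx": 1,"dy": 25,"dz": 0,"roll": 0,"jaw": 0.5},{"dx": 1,"dy": 25,"dz": 0,"roll": 0,"jaw": 0.5},{"dx": 1,"dy": 25,"dz": 0,"roll": 0,"jaw": 0.5},{"dx": 1,"dy": 25,"dz": 0,"roll": 0,"jaw": 0.5}]' --force 12

```text
time_s: 15.53
ee_pos: [0.4406, -0.1643, 0.1457]
eef_rot: [3.142, -0.0, -0.001]
force: [0.5, 0.6, -0.2]
grip_width: 0.0585
grip_force: 12.0
```

Call:
send_rows --rows '[{"dx": 2,"dy": 25,"dz": 0,"roll": 0,"jaw": 0.5},{"dx": 2,"dy": 25,"dz": 0,"roll": 0,"jaw": 0.5},{"dx": 2,"dy": 20,"dz": 0,"roll": 0,"jaw": 0.5},{"dx": 0,"dy": 12,"dz": 0,"roll": 0,"jaw": 0.5},{"dx": 0,"dy": 6,"dz": 0,"roll": 0,"jaw": 0.5},{"dx": 0,"dy": 0,"dz": 0,"roll": 0,"jaw": 0.5},{"dx": 0,"dy": 0,"dz": 0,"roll": 0,"jaw": 0.5},{"dx": 0,"dy": 0,"dz": 0,"roll": 0,"jaw": 0.5}]' --force 12

```text
time_s: 16.2
ee_pos: [0.4467, -0.2502, 0.1453]
eef_rot: [-3.141, 0.0, 0.0]
force: [-0.5, -0.7, -0.2]
grip_width: 0.0585
grip_force: 12.0
```

Call:
send_rows --rows '[{"dx": 0,"dy": 10,"dz": 0,"roll": 0,"jaw": 0.5},{"dx": 0,"dy": 20,"dz": 0,"roll": 0,"jaw": 0.5},{"dx": 0,"dy": 20,"dz": 0,"roll": 0,"jaw": 0.5},{"dx": 0.3,"dy": 10.4,"dz": 0,"roll": 0,"jaw": 0.5},{"dx": 0,"dy": 0,"dz": 10,"roll": 0,"jaw": 0.5},{"dx": 0,"dy": 0,"dz": 18,"roll": 0,"jaw": 0.5},{"dx": 0,"dy": 0,"dz": 18,"roll": 0,"jaw": 0.5},{"dx": 0,"dy": 0,"dz": 12,"roll": 0,"jaw": 0.5},{"dx": 0,"dy": 0,"dz": 8,"roll": 0,"jaw": 0.5},{"dx": 0,"dy": 0,"dz": 4,"roll": 0,"jaw": 0.5},{"dx": 0,"dy": 0,"dz": 0,"roll": 0,"jaw": 0.5},{"dx": 0,"dy": 0,"dz": 0,"roll": 0,"jaw": 0.5}]' --force 12

```text
time_s: 17.2
ee_pos: [0.4473, -0.3115, 0.0758]
eef_rot: [3.141, -0.001, -0.0]
force: [-0.2, 0.0, -0.0]
grip_width: 0.0586
grip_force: 12.0
```

```bash
python3 - <<'E'
from station import *
from h import *
o=get_obs(); e=o["ee_pos"]; print(o["grip_width"],o["force"],e)
c=camera("wrist"); q=cloud(c).reshape(-1,3)
z=e[2]-.0133
p=q[(q[:,2]>z+.06)&(q[:,2]<z+.08)&(np.hypot(q[:,0]-e[0],q[:,1]-e[1])<.034)&(abs(q[:,1]-e[1])<.026)]
print(len(p),p.min(0),p.max(0),np.percentile(p[:,2],[5,50,95])-z)
cv2.imwrite("pics/g6.png",cv2.resize(c["frame"][130:450,180:480],(450,480))[:,:,::-1])
E
```

```text
0.05859741514014337 [-0.22816112  0.01961774 -0.00451521] [ 0.44726819 -0.3115041   0.07576126]
7596 [ 0.41709572 -0.3375035   0.12246764] [ 0.47906114 -0.28551188  0.13535921] [0.06437164 0.0686192  0.07137023]
```

View pics/g6.png

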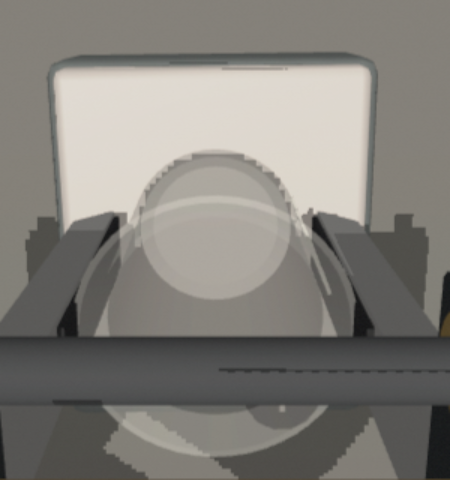

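The wrist view shows the beaker level and centred over the white plate. Now the slow set-down.

Call:
send_rows --rows '[{"dx": 0,"dy": 0,"dz": 3,"roll": 0,"jaw": 0.5},{"dx": 0,"dy": -0.9,"dz": 2,"roll": 0,"jaw": 0.5},{"dx": 0,"dy": 0,"dz": 0.8,"roll": 0,"jaw": 0.5},{"dx": 0,"dy": 0,"dz": 0,"roll": 0,"jaw": 0.5},{"dx": 0,"dy": 0,"dz": 0,"roll": 0,"jaw": 0.5}]' --force 12

```text
time_s: 17.67
ee_pos: [0.447, -0.3106, 0.0695]
eef_rot: [3.142, -0.0, -0.001]
force: [-0.4, -0.4, -1.3]
grip_width: 0.0584
grip_force: 12.0
```

Call:
send_rows --rows '[{"dx": 0,"dy": 0,"dz": 0.6,"roll": 0,"jaw": 0.5},{"dx": 0,"dy": 0,"dz": 0,"roll": 0,"jaw": 0.5},{"dx": 0,"dy": 0,"dz": 0,"roll": 0,"jaw": 0.5}]' --force 12

```text
time_s: 17.92
ee_pos: [0.4472, -0.3107, 0.0691]
eef_rot: [3.141, -0.001, -0.001]
force: [-0.0, 0.6, 2.2]
grip_width: 0.0584
grip_force: 12.0
```

Call:
send_rows --rows '[{"dx": 0,"dy": 0,"dz": 0.6,"roll": 0,"jaw": 0.5},{"dx": 0,"dy": 0,"dz": 0,"roll": 0,"jaw": 0.5},{"dx": 0,"dy": 0,"dz": 0,"roll": 0,"jaw": 0.5}]' --force 12

```text
time_s: 18.17
ee_pos: [0.4473, -0.3108, 0.0689]
eef_rot: [3.141, -0.001, -0.001]
force: [-0.2, 1.7, 6.6]
grip_width: 0.0585
grip_force: 12.0
```

Call:
send_rows --rows '[{"dx": 0,"dy": 0,"dz": -0.8,"roll": 0,"jaw": 0.5},{"dx": 0,"dy": 0,"dz": 0,"roll": 0,"jaw": 0.5},{"dx": 0,"dy": 0,"dz": 0,"roll": 0,"jaw": -0.2},{"dx": 0,"dy": 0,"dz": 0,"roll": 0,"jaw": -0.28},{"dx": 0,"dy": 0,"dz": 0,"roll": 0,"jaw": -0.35},{"dx": 0,"dy": 0,"dz": 0,"roll": 0,"jaw": -0.5},{"dx": 0,"dy": 0,"dz": 0,"roll": 0,"jaw": -0.7},{"dx": 0,"dy": 0,"dz": 0,"roll": 0,"jaw": -0.9},{"dx": 0,"dy": 0,"dz": 0,"roll": 0,"jaw": -1},{"dx": 0,"dy": 0,"dz": 0,"roll": 0,"jaw": -1},{"dx": 0,"dy": 0,"dz": 0,"roll": 0,"jaw": -1}]' --force 12

```text
time_s: 19.08
ee_pos: [0.4469, -0.3106, 0.069]
eef_rot: [-3.142, 0.0, -0.001]
force: [-0.2, -0.0, 0.3]
grip_width: 0.0941
grip_force: 0.0
```

Call:
send_rows --rows '[{"dx": 0,"dy": 0,"dz": -10,"roll": 0,"jaw": -1},{"dx": 0,"dy": 0,"dz": -20,"roll": 0,"jaw": -1},{"dx": 0,"dy": 0,"dz": -30,"roll": 0,"jaw": -1},{"dx": 0,"dy": 0,"dz": -30,"roll": 0,"jaw": -1},{"dx": 0,"dy": 0,"dz": -30,"roll": 0,"jaw": -1},{"dx": 0,"dy": 0,"dz": -25,"roll": 0,"jaw": -1},{"dx": 0,"dy": 0,"dz": 0,"roll": 0,"jaw": -1},{"dx": 0,"dy": 0,"dz": 0,"roll": 0,"jaw": -1}]' --force 12

```text
time_s: 19.75
ee_pos: [0.4473, -0.3108, 0.2157]
eef_rot: [3.14, -0.002, -0.001]
force: [0.1, 0.1, -1.1]
grip_width: 0.0939
grip_force: 0.0
```

```bash
python3 - <<'E'
from station import *
from h import *
e=get_obs()["ee_pos"]; print(e)
c=camera("wrist"); np.savez("w7.npz",**c); q=cloud(c).reshape(-1,3)
p=q[(q[:,2]>.12)&(q[:,2]<.136)&(np.hypot(q[:,0]-.447,q[:,1]+.311)<.04)]
print(len(p),p.min(0),p.max(0),cv2.minEnclosingCircle((p[:,:2]*1000).astype(np.float32)))
print("plate",[whiterect(c,(200,100,440,290),.056,th) for th in(170,190)])
pl=q[(abs(q[:,2]-.056)<.004)&(abs(q[:,0]-.447)<.054)&(abs(q[:,1]+.311)<.06)]; print(np.percentile(pl,[.5,99.5],axis=0))
cv2.imwrite("pics/g7.png",cv2.resize(c["frame"][100:400,170:470],(400,400))[:,:,::-1])
E
```

```text
[ 0.4472511  -0.31077933  0.21573855]
2603 [ 0.41757969 -0.34040672  0.12000958] [ 0.47831052 -0.27962226  0.1293207 ] ((447.7122497558594, -310.09954833984375), 30.612022399902344)
plate [[array([ 448.9, -310.5]), array([ 99.1, 101.2]), np.float64(0.6)], [array([ 449. , -310.3]), array([ 98.7, 100.1]), np.float64(0.5)]]
[[ 0.3961409  -0.36150132  0.05229642]
 [ 0.49779324 -0.25977357  0.05970662]]
```

View pics/g7.png

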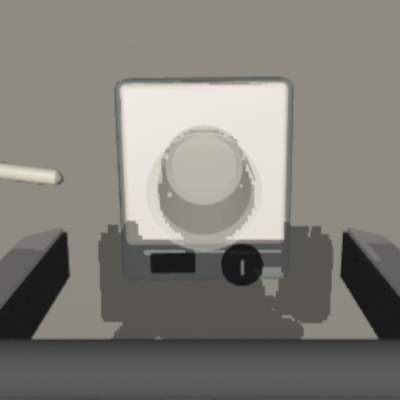

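The beaker stands upright, with its centre at (0.4477,-0.3101) and the plate's at about (0.448,-0.3105). Next is the amber bottle.

Call:
send_rows --rows '[{"dx": 7,"dy": -15,"dz": -10,"roll": 0,"jaw": -1},{"dx": 13,"dy": -28,"dz": -10,"roll": 0,"jaw": -1},{"dx": 16,"dy": -36,"dz": 0,"roll": 0,"jaw": -1},{"dx": 16,"dy": -36,"dz": 0,"roll": 0,"jaw": -1},{"dx": 16,"dy": -36,"dz": 0,"roll": 0,"jaw": -1},{"dx": 16,"dy": -36,"dz": 0,"roll": 0,"jaw": -1},{"dx": 16,"dy": -36,"dz": 0,"roll": 0,"jaw": -1},{"dx": 16,"dy": -36,"dz": 0,"roll": 0,"jaw": -1},{"dx": 16,"dy": -36,"dz": 0,"roll": 0,"jaw": -1},{"dx": 16,"dy": -36,"dz": 0,"roll": 0,"jaw": -1},{"dx": 16,"dy": -36,"dz": 0,"roll": 0,"jaw": -1},{"dx": 12,"dy": -28,"dz": 0,"roll": 0,"jaw": -1}]' --force 25

```text
time_s: 20.8
ee_pos: [0.6233, 0.0871, 0.2323]
eef_rot: [-3.142, 0.003, 0.001]
force: [-0.4, 0.1, -0.8]
grip_width: 0.094
grip_force: 0.0
```

Call:
send_rows --rows '[{"dx": 8,"dy": -20,"dz": 0,"roll": 0,"jaw": -1},{"dx": 4,"dy": -10,"dz": 0,"roll": 0,"jaw": -1},{"dx": 0,"dy": 0,"dz": 0,"roll": 0,"jaw": -1},{"dx": 0,"dy": 0,"dz": 0,"roll": 0,"jaw": -1},{"dx": 0,"dy": 0,"dz": 0,"roll": 0,"jaw": -1}]' --force 25

```text
time_s: 21.22
ee_pos: [0.6349, 0.1129, 0.2338]
eef_rot: [3.141, 0.001, -0.002]
force: [0.6, -0.1, -0.5]
grip_width: 0.0938
grip_force: 0.0
```

```bash
python3 - <<'E'
from station import *
from h import *
e=get_obs()["ee_pos"]; print(e)
c=camera("wrist"); np.savez("w8.npz",**c); q=cloud(c).reshape(-1,3)
p=q[(q[:,2]>.142)&(q[:,2]<.156)&(np.hypot(q[:,0]-.635,q[:,1]-.114)<.03)]
print(len(p),p.min(0),p.max(0),cv2.minEnclosingCircle((p[:,:2]*1000).astype(np.float32)))
E
```

```text
[0.63492314 0.11290525 0.23379285]
1830 [0.62074941 0.0994777  0.14207052] [0.65290258 0.13069664 0.15085873] ((636.8373413085938, 115.24812316894531), 16.17747688293457)
```

Call:
send_rows --rows '[{"dx": 1.6,"dy": -2,"dz": 10,"roll": 0,"jaw": -1},{"dx": 0,"dy": 0,"dz": 25,"roll": 0,"jaw": -1},{"dx": 0,"dy": 0,"dz": 25,"roll": 0,"jaw": -1},{"dx": 0,"dy": 0,"dz": 25,"roll": 0,"jaw": -1},{"dx": 0,"dy": 0,"dz": 25,"roll": 0,"jaw": -1},{"dx": 0,"dy": 0,"dz": 20,"roll": 0,"jaw": -1},{"dx": 0,"dy": 0,"dz": 12,"roll": 0,"jaw": -1},{"dx": 0,"dy": 0,"dz": 5,"roll": 0,"jaw": -1},{"dx": 0,"dy": 0,"dz": 0,"roll": 0,"jaw": -1},{"dx": 0,"dy": 0,"dz": 0,"roll": 0,"jaw": -1},{"dx": 0,"dy": 0,"dz": 0,"roll": 0,"jaw": -1}]' --force 25

```text
time_s: 22.18
ee_pos: [0.6375, 0.1163, 0.0885]
eef_rot: [-3.141, -0.002, -0.001]
force: [1.2, -0.4, -1.0]
grip_width: 0.0937
grip_force: 0.0
```

Call:
send_rows --rows '[{"dx": 0,"dy": 0,"dz": 0,"roll": 0,"jaw": -0.5},{"dx": 0,"dy": 0,"dz": 0,"roll": 0,"jaw": -0.35},{"dx": 0,"dy": 0,"dz": 0,"roll": 0,"jaw": -0.25},{"dx": 0,"dy": 0,"dz": 0,"roll": 0,"jaw": -0.18},{"dx": 0,"dy": 0,"dz": 0,"roll": 0,"jaw": -0.12},{"dx": 0,"dy": 0,"dz": 0,"roll": 0,"jaw": -0.06},{"dx": 0,"dy": 0,"dz": 0,"roll": 0,"jaw": 0.1},{"dx": 0,"dy": 0,"dz": 0,"roll": 0,"jaw": 0.5},{"dx": 0,"dy": 0,"dz": 0,"roll": 0,"jaw": 0.5},{"dx": 0,"dy": 0,"dz": 0,"roll": 0,"jaw": 0.5},{"dx": 0,"dy": 0,"dz": 0,"roll": 0,"jaw": 0.5}]' --force 25

```text
time_s: 23.1
ee_pos: [0.6369, 0.1162, 0.0871]
eef_rot: [3.141, -0.0, -0.001]
force: [0.0, -1.8, 0.5]
grip_width: 0.0516
grip_force: 25.0
```

Call:
send_rows --rows '[{"dx": 0,"dy": 0,"dz": -4,"roll": 0,"jaw": 0.5},{"dx": 0,"dy": 0,"dz": -12,"roll": 0,"jaw": 0.5},{"dx": 0,"dy": 0,"dz": -22,"roll": 0,"jaw": 0.5},{"dx": 0,"dy": 0,"dz": -25,"roll": 0,"jaw": 0.5},{"dx": 0,"dy": 0,"dz": -25,"roll": 0,"jaw": 0.5},{"dx": -5,"dy": -4,"dz": -20,"roll": 0,"jaw": 0.5},{"dx": -12,"dy": -9,"dz": -12,"roll": 0,"jaw": 0.5},{"dx": -20,"dy": -16,"dz": 0,"roll": 0,"jaw": 0.5},{"dx": -25,"dy": -20,"dz": 0,"roll": 0,"jaw": 0.5},{"dx": -25,"dy": -20,"dz": 0,"roll": 0,"jaw": 0.5},{"dx": -25,"dy": -20,"dz": 0,"roll": 0,"jaw": 0.5},{"dx": -25,"dy": -20,"dz": 0,"roll": 0,"jaw": 0.5}]' --force 25

```text
time_s: 24.1
ee_pos: [0.4985, 0.2262, 0.2079]
eef_rot: [-3.141, -0.0, -0.001]
force: [-0.0, -0.0, -2.8]
grip_width: 0.0519
grip_force: 25.0
```

Call:
send_rows --rows '[{"dx": -25,"dy": -20,"dz": 0,"roll": 0,"jaw": 0.5},{"dx": -20,"dy": -16,"dz": 0,"roll": 0,"jaw": 0.5},{"dx": -15,"dy": -12,"dz": 0,"roll": 0,"jaw": 0.5},{"dx": -9,"dy": -5,"dz": 0,"roll": 0,"jaw": 0.5},{"dx": -3,"dy": -2,"dz": 0,"roll": 0,"jaw": 0.5},{"dx": 0,"dy": 0,"dz": 0,"roll": 0,"jaw": 0.5},{"dx": 0,"dy": 0,"dz": 0,"roll": 0,"jaw": 0.5},{"dx": 0,"dy": 0,"dz": 0,"roll": 0,"jaw": 0.5}]' --force 25

```text
time_s: 24.77
ee_pos: [0.4287, 0.2798, 0.207]
eef_rot: [3.141, -0.0, -0.002]
force: [0.4, -0.1, -2.8]
grip_width: 0.0516
grip_force: 25.0
```

```bash
python3 - <<'E'
from station import *
from h import *
o=get_obs();e=o["ee_pos"]; print(e,o["grip_width"],o["force"])
c=camera("wrist"); np.savez("w9.npz",**c); q=cloud(c).reshape(-1,3); z=e[2]-.0411
p=q[(q[:,2]>z+.095)&(q[:,2]<z+.11)&(np.hypot(*(q[:,:2]-e[:2]).T)<.03)]
print("cap",len(p),cv2.minEnclosingCircle((p[:,:2]*1000).astype(np.float32)),np.median(p[:,2])-z)
w=q[(q[:,2]>.009)&(q[:,2]<.016)&(abs(q[:,0]-.427)<.075)&(abs(q[:,1]-.277)<.075)]; print("tray",len(w),np.percentile(w,[2,98],axis=0))
# pan, seen from the top camera now that it is empty
t=camera("top"); np.savez("t9.npz",**t); cv2.imwrite("pics/t9.png",np.hstack([cv2.resize(t["frame"][140:215,250:325],(400,400),interpolation=cv2.INTER_NEAREST),cv2.resize(c["frame"],(400,300))[:,:,:] if 0 else cv2.resize(c["frame"][:,80:560],(400,400))])[:,:,::-1])
E
```

```text
[0.42866286 0.27982637 0.20704081] 0.051594106927754034 [ 0.44669484 -0.09486667 -2.83984866]
cap 4970 ((429.1440124511719, 279.8429260253906), 29.818193435668945) 0.10252659003852235
tray 1625 [[0.37985142 0.21887108 0.009228  ]
 [0.48863969 0.3407029  0.01214889]]
```

View pics/t9.png

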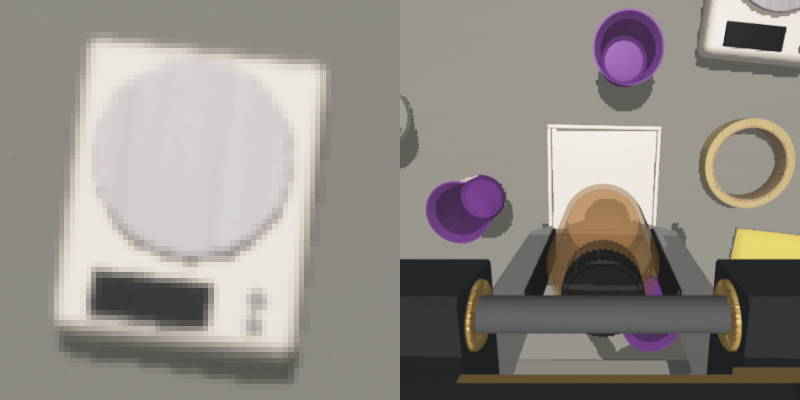

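The empty pan shows in the top view as a circle centred near (286,169.5). The wrist view shows the bottle upright over the tray.

Call:
send_rows --rows '[{"dx": -1,"dy": 0,"dz": 10,"roll": 0,"jaw": 0.5},{"dx": 0,"dy": 0,"dz": 20,"roll": 0,"jaw": 0.5},{"dx": 0,"dy": 0,"dz": 25,"roll": 0,"jaw": 0.5},{"dx": 0,"dy": 0,"dz": 25,"roll": 0,"jaw": 0.5},{"dx": 0,"dy": 0,"dz": 25,"roll": 0,"jaw": 0.5},{"dx": 0,"dy": 0,"dz": 20,"roll": 0,"jaw": 0.5},{"dx": 0,"dy": 0,"dz": 15,"roll": 0,"jaw": 0.5},{"dx": 0,"dy": 0,"dz": 10,"roll": 0,"jaw": 0.5},{"dx": 0,"dy": 0,"dz": 6,"roll": 0,"jaw": 0.5},{"dx": 0,"dy": 0,"dz": 0,"roll": 0,"jaw": 0.5},{"dx": 0,"dy": 0,"dz": 0,"roll": 0,"jaw": 0.5},{"dx": 0,"dy": 0,"dz": 0,"roll": 0,"jaw": 0.5}]' --force 25

```text
time_s: 25.87
ee_pos: [0.4274, 0.2807, 0.0519]
eef_rot: [-3.141, -0.001, -0.001]
force: [-0.2, 0.3, -2.4]
grip_width: 0.0517
grip_force: 25.0
```

```bash
python3 - <<'E'
from h import *
t=load("t9.npz"); G=t["frame"].astype(np.float32).mean(2)
print("hand",ray(t,[(286.0,169.2)],.046))
def fitc(w):
    A=np.c_[2*w,np.ones(len(w))]; x=np.linalg.lstsq(A,(w**2).sum(1),rcond=None)[0]; return x[:2],float(np.sqrt(x[2]+x[:2]@x[:2]))
m=((G>140)&(G<217)).astype(np.uint8); M=np.zeros_like(m); M[146:192,262:311]=m[146:192,262:311]
M=cv2.morphologyEx(M,cv2.MORPH_OPEN,np.ones((5,5)))
k=max(cv2.findContours(M,0,1)[0],key=cv2.contourArea)[:,0]; w=ray(t,k,.046)[:,:2]*1e3
print(cv2.fitEllipse(w.astype(np.float32)),fitc(w))
w3=load("w3.npz"); 
E
```

```text
hand [[0.63312472 0.11827237 0.046     ]]
((632.67138671875, 118.59152221679688), (89.55192565917969, 98.08033752441406), 90.25199890136719) (array([632.86087495, 118.5417398 ]), 46.79540238345153)
```

Call:
send_rows --rows '[{"dx": 0,"dy": 0,"dz": 3,"roll": 0,"jaw": 0.5},{"dx": 0,"dy": 0.7,"dz": 2,"roll": 0,"jaw": 0.5},{"dx": 0,"dy": 0,"dz": 0.8,"roll": 0,"jaw": 0.5},{"dx": 0,"dy": 0,"dz": 0,"roll": 0,"jaw": 0.5},{"dx": 0,"dy": 0,"dz": 0,"roll": 0,"jaw": 0.5}]' --force 25

```text
time_s: 26.28
ee_pos: [0.4269, 0.2797, 0.0453]
eef_rot: [-3.142, -0.0, -0.001]
force: [-0.6, 0.5, -2.2]
grip_width: 0.0518
grip_force: 25.0
```

Call:
send_rows --rows '[{"dx": 0,"dy": 0,"dz": 0.6,"roll": 0,"jaw": 0.5},{"dx": 0,"dy": 0,"dz": 0,"roll": 0,"jaw": 0.5},{"dx": 0,"dy": 0,"dz": 0,"roll": 0,"jaw": 0.5}]' --force 25

```text
time_s: 26.53
ee_pos: [0.4271, 0.2798, 0.045]
eef_rot: [-3.141, -0.0, -0.001]
force: [-2.0, -1.8, 3.7]
grip_width: 0.0521
grip_force: 25.0
```

Call:
send_rows --rows '[{"dx": 0,"dy": 0,"dz": 0.6,"roll": 0,"jaw": 0.5},{"dx": 0,"dy": 0,"dz": 0,"roll": 0,"jaw": 0.5},{"dx": 0,"dy": 0,"dz": 0,"roll": 0,"jaw": 0.5}]' --force 25

```text
time_s: 26.78
ee_pos: [0.4272, 0.2798, 0.045]
eef_rot: [-3.141, -0.001, -0.001]
force: [-5.4, -3.4, 12.5]
grip_width: 0.0518
grip_force: 25.0
```

Contact. I'll relax, release and rise.

Call:
send_rows --rows '[{"dx": 0,"dy": 0,"dz": -0.8,"roll": 0,"jaw": 0.5},{"dx": 0,"dy": 0,"dz": 0,"roll": 0,"jaw": 0.5},{"dx": 0,"dy": 0,"dz": 0,"roll": 0,"jaw": -0.05},{"dx": 0,"dy": 0,"dz": 0,"roll": 0,"jaw": -0.15},{"dx": 0,"dy": 0,"dz": 0,"roll": 0,"jaw": -0.25},{"dx": 0,"dy": 0,"dz": 0,"roll": 0,"jaw": -0.4},{"dx": 0,"dy": 0,"dz": 0,"roll": 0,"jaw": -0.7},{"dx": 0,"dy": 0,"dz": 0,"roll": 0,"jaw": -1},{"dx": 0,"dy": 0,"dz": 0,"roll": 0,"jaw": -1},{"dx": 0,"dy": 0,"dz": 0,"roll": 0,"jaw": -1},{"dx": 0,"dy": 0,"dz": 0,"roll": 0,"jaw": -1}]' --force 25

```text
time_s: 27.7
ee_pos: [0.4269, 0.2797, 0.0448]
eef_rot: [-3.142, -0.0, -0.001]
force: [-0.1, -0.5, 1.3]
grip_width: 0.0929
grip_force: 0.0
```

Call:
send_rows --rows '[{"dx": 0,"dy": 0,"dz": -10,"roll": 0,"jaw": -1},{"dx": 0,"dy": 0,"dz": -20,"roll": 0,"jaw": -1},{"dx": 0,"dy": 0,"dz": -30,"roll": 0,"jaw": -1},{"dx": 0,"dy": 0,"dz": -30,"roll": 0,"jaw": -1},{"dx": 0,"dy": 0,"dz": -30,"roll": 0,"jaw": -1},{"dx": 0,"dy": 0,"dz": -30,"roll": 0,"jaw": -1},{"dx": 0,"dy": 0,"dz": -30,"roll": 0,"jaw": -1},{"dx": 0,"dy": 0,"dz": 0,"roll": 0,"jaw": -1},{"dx": 0,"dy": 0,"dz": 0,"roll": 0,"jaw": -1}]' --force 30

```text
time_s: 28.45
ee_pos: [0.4273, 0.28, 0.2268]
eef_rot: [-3.14, -0.003, -0.001]
force: [-0.5, -0.4, -0.7]
grip_width: 0.094
grip_force: 0.0
```

```bash
python3 - <<'E'
from station import *
from h import *
o=get_obs();e=o["ee_pos"]; print(e)
c=camera("wrist"); q=cloud(c).reshape(-1,3)
p=q[(q[:,2]>.1)&(q[:,2]<.115)&(np.hypot(q[:,0]-.4275,q[:,1]-.28)<.03)]
print("cap",len(p),cv2.minEnclosingCircle((p[:,:2]*1000).astype(np.float32)),np.median(p[:,2]))
E
```

```text
[0.42727944 0.27995285 0.22675863]
cap 1444 ((426.9820861816406, 279.9352111816406), 16.168310165405273) 0.10677800496271181
```

The bottle stands upright at the tray's middle (0.427,0.280). Back to the weight on the mat.

Call:
send_rows --rows '[{"dx": 8,"dy": 15,"dz": 0,"roll": 0,"jaw": -1},{"dx": 14,"dy": 26,"dz": 0,"roll": 0,"jaw": -1},{"dx": 18,"dy": 34,"dz": 0,"roll": 0,"jaw": -1},{"dx": 18,"dy": 34,"dz": 0,"roll": 0,"jaw": -1},{"dx": 18,"dy": 34,"dz": 0,"roll": 0,"jaw": -1},{"dx": 18,"dy": 34,"dz": 0,"roll": 0,"jaw": -1},{"dx": 18,"dy": 34,"dz": 0,"roll": 0,"jaw": -1},{"dx": 18,"dy": 34,"dz": 0,"roll": 0,"jaw": -1},{"dx": 18,"dy": 34,"dz": 0,"roll": 0,"jaw": -1},{"dx": 18,"dy": 34,"dz": 0,"roll": 0,"jaw": -1},{"dx": 18,"dy": 34,"dz": 0,"roll": 0,"jaw": -1},{"dx": 18,"dy": 34,"dz": 0,"roll": 0,"jaw": -1}]' --force 30

```text
time_s: 29.5
ee_pos: [0.6287, -0.1032, 0.2233]
eef_rot: [-3.141, 0.002, -0.001]
force: [0.8, 0.8, -0.3]
grip_width: 0.0939
grip_force: 0.0
```

Call:
send_rows --rows '[{"dx": 10,"dy": 16,"dz": 0,"roll": 0,"jaw": -1},{"dx": 3,"dy": 4,"dz": 0,"roll": 0,"jaw": -1},{"dx": 0,"dy": 0,"dz": 0,"roll": 0,"jaw": -1},{"dx": 0,"dy": 0,"dz": 0,"roll": 0,"jaw": -1},{"dx": 0,"dy": 0,"dz": 0,"roll": 0,"jaw": -1}]' --force 30

```text
time_s: 29.92
ee_pos: [0.6413, -0.12, 0.2247]
eef_rot: [-3.141, 0.001, 0.001]
force: [0.5, 1.2, 0.2]
grip_width: 0.0938
grip_force: 0.0
```

```bash
python3 - <<'E'
from station import *
from h import *
e=get_obs()["ee_pos"]; print(e)
c=camera("wrist"); np.savez("w10.npz",**c); q=cloud(c).reshape(-1,3)
p=q[(q[:,2]>.066)&(q[:,2]<.08)&(np.hypot(q[:,0]-.643,q[:,1]+.121)<.03)]
print("knob",len(p),cv2.minEnclosingCircle((p[:,:2]*1000).astype(np.float32)),np.median(p[:,2]))
E
```

```text
[ 0.64125698 -0.12004349  0.2246613 ]
knob 862 ((642.4522094726562, -120.7405014038086), 13.951048851013184) 0.06936022589810442
```

Call:
send_rows --rows '[{"dx": 1.2,"dy": 0.8,"dz": 15,"roll": 0,"jaw": -1},{"dx": 0,"dy": 0,"dz": 30,"roll": 0,"jaw": -1},{"dx": 0,"dy": 0,"dz": 30,"roll": 0,"jaw": -1},{"dx": 0,"dy": 0,"dz": 30,"roll": 0,"jaw": -1},{"dx": 0,"dy": 0,"dz": 30,"roll": 0,"jaw": -1},{"dx": 0,"dy": 0,"dz": 25,"roll": 0,"jaw": -1},{"dx": 0,"dy": 0,"dz": 20,"roll": 0,"jaw": -1},{"dx": 0,"dy": 0,"dz": 15,"roll": 0,"jaw": -1},{"dx": 0,"dy": 0,"dz": 10,"roll": 0,"jaw": -1},{"dx": 0,"dy": 0,"dz": 4,"roll": 0,"jaw": -1},{"dx": 0,"dy": 0,"dz": 0,"roll": 0,"jaw": -1},{"dx": 0,"dy": 0,"dz": 0,"roll": 0,"jaw": -1}]' --force 30

```text
time_s: 30.97
ee_pos: [0.6433, -0.122, 0.0169]
eef_rot: [3.141, -0.001, -0.0]
force: [0.2, -0.1, 0.6]
grip_width: 0.0938
grip_force: 0.0
```

Call:
send_rows --rows '[{"dx": 0,"dy": 0,"dz": 0,"roll": 0,"jaw": -0.5},{"dx": 0,"dy": 0,"dz": 0,"roll": 0,"jaw": -0.2},{"dx": 0,"dy": 0,"dz": 0,"roll": 0,"jaw": -0.05},{"dx": 0,"dy": 0,"dz": 0,"roll": 0,"jaw": 0.05},{"dx": 0,"dy": 0,"dz": 0,"roll": 0,"jaw": 0.1},{"dx": 0,"dy": 0,"dz": 0,"roll": 0,"jaw": 0.15},{"dx": 0,"dy": 0,"dz": 0,"roll": 0,"jaw": 0.3},{"dx": 0,"dy": 0,"dz": 0,"roll": 0,"jaw": 0.7},{"dx": 0,"dy": 0,"dz": 0,"roll": 0,"jaw": 1},{"dx": 0,"dy": 0,"dz": 0,"roll": 0,"jaw": 1},{"dx": 0,"dy": 0,"dz": 0,"roll": 0,"jaw": 1}]' --force 30

```text
time_s: 31.88
ee_pos: [0.6429, -0.1221, 0.0158]
eef_rot: [-3.141, 0.0, -0.001]
force: [-0.3, 1.4, 0.1]
grip_width: 0.0411
grip_force: 30.0
```

Call:
send_rows --rows '[{"dx": 0,"dy": 0,"dz": -4,"roll": 0,"jaw": 1},{"dx": 0,"dy": 0,"dz": -16,"roll": 0,"jaw": 1},{"dx": 0,"dy": 0,"dz": -25,"roll": 0,"jaw": 1},{"dx": 0,"dy": 0,"dz": -30,"roll": 0,"jaw": 1},{"dx": 0,"dy": 0,"dz": -30,"roll": 0,"jaw": 1},{"dx": 0,"dy": -5,"dz": -25,"roll": 0,"jaw": 1},{"dx": -2,"dy": -15,"dz": 0,"roll": 0,"jaw": 1},{"dx": -2,"dy": -25,"dz": 0,"roll": 0,"jaw": 1},{"dx": -2,"dy": -25,"dz": 0,"roll": 0,"jaw": 1},{"dx": -2,"dy": -25,"dz": 0,"roll": 0,"jaw": 1},{"dx": 0,"dy": -20,"dz": 0,"roll": 0,"jaw": 1},{"dx": 0,"dy": -10,"dz": 0,"roll": 0,"jaw": 1}]' --force 30

```text
time_s: 32.88
ee_pos: [0.634, 0.0057, 0.1443]
eef_rot: [-3.141, 0.002, 0.001]
force: [0.2, -0.9, -3.2]
grip_width: 0.0409
grip_force: 30.0
```

Call:
send_rows --rows '[{"dx": 0,"dy": 0,"dz": 0,"roll": 0,"jaw": 1},{"dx": 0,"dy": 0,"dz": 0,"roll": 0,"jaw": 1}]' --force 30

```text
time_s: 33.05
ee_pos: [0.6346, 0.0029, 0.145]
eef_rot: [3.141, 0.001, 0.0]
force: [0.1, -1.9, -3.8]
grip_width: 0.041
grip_force: 30.0
```

```bash
python3 - <<'E'
from station import *
from h import *
o=get_obs(); print(o["ee_pos"],o["grip_width"],o["force"])
c=camera("wrist"); np.savez("w11.npz",**c); cv2.imwrite("pics/w11.png",c["frame"][:,:,::-1])
print(proj(c,[(.6343,.1193,.046),(.6343,.1653,.046),(.6803,.1193,.046),(.5883,.1193,.046)]).round(1))
E
```

```text
[0.63463758 0.00285464 0.14496726] 0.04099133413918041 [ 0.06820461 -1.86688333 -3.83573112]
[[155.  241.8]
 [ 88.3 241.8]
 [148.5 174.5]
 [161.1 304.3]]
```

View pics/w11.png

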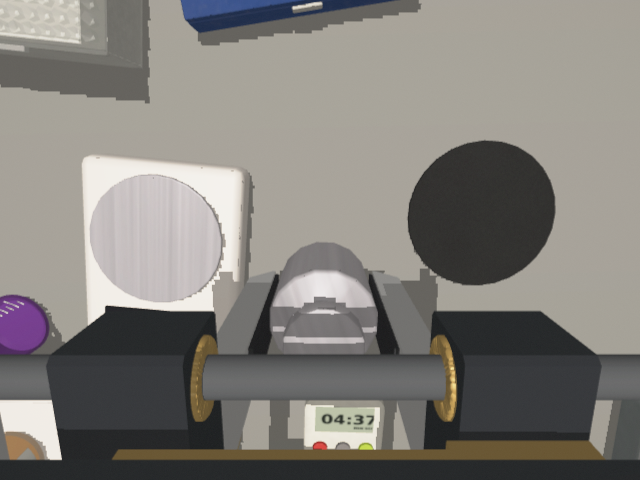

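The wrist view shows the pan over cols 90–222 and rows 174–303, which puts it at about (0.6347,0.1188). I'll move over it and lower.

Call:
send_rows --rows '[{"dx": 0,"dy": -10,"dz": 0,"roll": 0,"jaw": 1},{"dx": 0,"dy": -20,"dz": 0,"roll": 0,"jaw": 1},{"dx": 0,"dy": -25,"dz": 0,"roll": 0,"jaw": 1},{"dx": 0,"dy": -25,"dz": 0,"roll": 0,"jaw": 1},{"dx": 0,"dy": -20,"dz": 0,"roll": 0,"jaw": 1},{"dx": 0,"dy": -10,"dz": 0,"roll": 0,"jaw": 1},{"dx": 0,"dy": -6,"dz": 0,"roll": 0,"jaw": 1},{"dx": 0,"dy": 0,"dz": 10,"roll": 0,"jaw": 1},{"dx": 0,"dy": 0,"dz": 20,"roll": 0,"jaw": 1},{"dx": 0,"dy": 0,"dz": 20,"roll": 0,"jaw": 1},{"dx": 0,"dy": 0,"dz": 15,"roll": 0,"jaw": 1},{"dx": 0,"dy": 0,"dz": 10,"roll": 0,"jaw": 1}]' --force 30

```text
time_s: 34.1
ee_pos: [0.6343, 0.1173, 0.0682]
eef_rot: [3.141, 0.003, -0.002]
force: [-0.2, 0.5, -3.1]
grip_width: 0.0407
grip_force: 30.0
```

Call:
send_rows --rows '[{"dx": 0,"dy": 0,"dz": 4,"roll": 0,"jaw": 1},{"dx": 0,"dy": 0,"dz": 0,"roll": 0,"jaw": 1},{"dx": 0,"dy": 0,"dz": 0,"roll": 0,"jaw": 1},{"dx": 0,"dy": 0,"dz": 0,"roll": 0,"jaw": 1}]' --force 30

```text
time_s: 34.43
ee_pos: [0.6356, 0.1187, 0.0679]
eef_rot: [-3.141, -0.002, -0.001]
force: [0.7, -0.4, -3.6]
grip_width: 0.0406
grip_force: 30.0
```

Call:
send_rows --rows '[{"dx": -0.7,"dy": 0,"dz": 4,"roll": 0,"jaw": 1},{"dx": 0,"dy": 0,"dz": 3,"roll": 0,"jaw": 1},{"dx": 0,"dy": 0,"dz": 0,"roll": 0,"jaw": 1},{"dx": 0,"dy": 0,"dz": 0,"roll": 0,"jaw": 1},{"dx": 0,"dy": 0,"dz": 0,"roll": 0,"jaw": 1}]' --force 30

```text
time_s: 34.85
ee_pos: [0.6344, 0.1188, 0.06]
eef_rot: [3.142, -0.0, -0.001]
force: [-0.6, -0.8, -2.7]
grip_width: 0.0409
grip_force: 30.0
```

Call:
send_rows --rows '[{"dx": 0,"dy": 0,"dz": 0.7,"roll": 0,"jaw": 1},{"dx": 0,"dy": 0,"dz": 0,"roll": 0,"jaw": 1},{"dx": 0,"dy": 0,"dz": 0,"roll": 0,"jaw": 1}]' --force 30

```text
time_s: 35.1
ee_pos: [0.6343, 0.1188, 0.0592]
eef_rot: [-3.142, 0.0, -0.001]
force: [-0.5, 0.3, -4.2]
grip_width: 0.0409
grip_force: 30.0
```

Call:
send_rows --rows '[{"dx": 0,"dy": 0,"dz": 0.6,"roll": 0,"jaw": 1},{"dx": 0,"dy": 0,"dz": 0,"roll": 0,"jaw": 1},{"dx": 0,"dy": 0,"dz": 0,"roll": 0,"jaw": 1}]' --force 30

```text
time_s: 35.35
ee_pos: [0.6343, 0.1188, 0.0585]
eef_rot: [3.142, 0.0, -0.001]
force: [0.3, 0.2, -3.8]
grip_width: 0.0406
grip_force: 30.0
```

Call:
send_rows --rows '[{"dx": 0,"dy": 0,"dz": 0.6,"roll": 0,"jaw": 1},{"dx": 0,"dy": 0,"dz": 0,"roll": 0,"jaw": 1},{"dx": 0,"dy": 0,"dz": 0,"roll": 0,"jaw": 1}]' --force 30

```text
time_s: 35.6
ee_pos: [0.6343, 0.1188, 0.0579]
eef_rot: [-3.142, 0.0, -0.001]
force: [-0.9, -1.2, -3.7]
grip_width: 0.0411
grip_force: 30.0
```

Call:
send_rows --rows '[{"dx": 0,"dy": 0,"dz": 0.5,"roll": 0,"jaw": 1},{"dx": 0,"dy": 0,"dz": 0,"roll": 0,"jaw": 1},{"dx": 0,"dy": 0,"dz": 0,"roll": 0,"jaw": 1}]' --force 30

```text
time_s: 35.85
ee_pos: [0.6344, 0.1188, 0.0578]
eef_rot: [-3.142, -0.0, -0.001]
force: [-2.5, -0.6, 0.9]
grip_width: 0.0412
grip_force: 30.0
```

Contact at the expected height. I'll release, rise straight up and clear off.

Call:
send_rows --rows '[{"dx": 0,"dy": 0,"dz": 0,"roll": 0,"jaw": 1},{"dx": 0,"dy": 0,"dz": 0,"roll": 0,"jaw": 0.1},{"dx": 0,"dy": 0,"dz": 0,"roll": 0,"jaw": 0},{"dx": 0,"dy": 0,"dz": 0,"roll": 0,"jaw": -0.2},{"dx": 0,"dy": 0,"dz": 0,"roll": 0,"jaw": -0.5},{"dx": 0,"dy": 0,"dz": 0,"roll": 0,"jaw": -1},{"dx": 0,"dy": 0,"dz": 0,"roll": 0,"jaw": -1},{"dx": 0,"dy": 0,"dz": 0,"roll": 0,"jaw": -1},{"dx": 0,"dy": 0,"dz": 0,"roll": 0,"jaw": -1},{"dx": 0,"dy": 0,"dz": 0,"roll": 0,"jaw": -1}]' --force 30

```text
time_s: 36.68
ee_pos: [0.6344, 0.1188, 0.0575]
eef_rot: [-3.142, -0.0, -0.001]
force: [0.3, -0.5, 0.4]
grip_width: 0.0901
grip_force: 0.0
```

Call:
send_rows --rows '[{"dx": 0,"dy": 0,"dz": -10,"roll": 0,"jaw": -1},{"dx": 0,"dy": 0,"dz": -20,"roll": 0,"jaw": -1},{"dx": 0,"dy": 0,"dz": -30,"roll": 0,"jaw": -1},{"dx": 0,"dy": 0,"dz": -30,"roll": 0,"jaw": -1},{"dx": 0,"dy": 0,"dz": -30,"roll": 0,"jaw": -1},{"dx": 0,"dy": 0,"dz": -30,"roll": 0,"jaw": -1},{"dx": 0,"dy": 0,"dz": -10,"roll": 0,"jaw": -1},{"dx": -20,"dy": 20,"dz": 0,"roll": 0,"jaw": -1},{"dx": -20,"dy": 20,"dz": 0,"roll": 0,"jaw": -1},{"dx": -10,"dy": 10,"dz": 0,"roll": 0,"jaw": -1},{"dx": 0,"dy": 0,"dz": 0,"roll": 0,"jaw": -1},{"dx": 0,"dy": 0,"dz": 0,"roll": 0,"jaw": -1}]' --force 30

```text
time_s: 37.68
ee_pos: [0.5843, 0.0687, 0.2179]
eef_rot: [-3.141, -0.001, -0.001]
force: [-0.4, -0.2, 0.5]
grip_width: 0.0943
grip_force: 0.0
```

```bash
python3 - <<'E'
from station import *
from h import *
print(get_obs()["ee_pos"])
c=camera("wrist"); q=cloud(c).reshape(-1,3)
p=q[(q[:,2]>.106)&(q[:,2]<.122)&(np.hypot(q[:,0]-.6345,q[:,1]-.119)<.03)]
print("knob",len(p),cv2.minEnclosingCircle((p[:,:2]*1000).astype(np.float32)),np.median(p[:,2]))
s=camera("side"); t=camera("top"); w=lambda I:cv2.resize(I,(400,300))
cv2.imwrite("pics/end.png",np.vstack([np.hstack([w(s["frame"]),w(c["frame"])]),np.hstack([w(t["frame"][40:340,120:520]),w(s["frame"][120:400,180:440])])])[:,:,::-1])
E
```

```text
[0.58434189 0.06865025 0.2178672 ]
knob 1307 ((634.2393798828125, 118.98851013183594), 13.89316177368164) 0.11131109814780749
```

View pics/end.png

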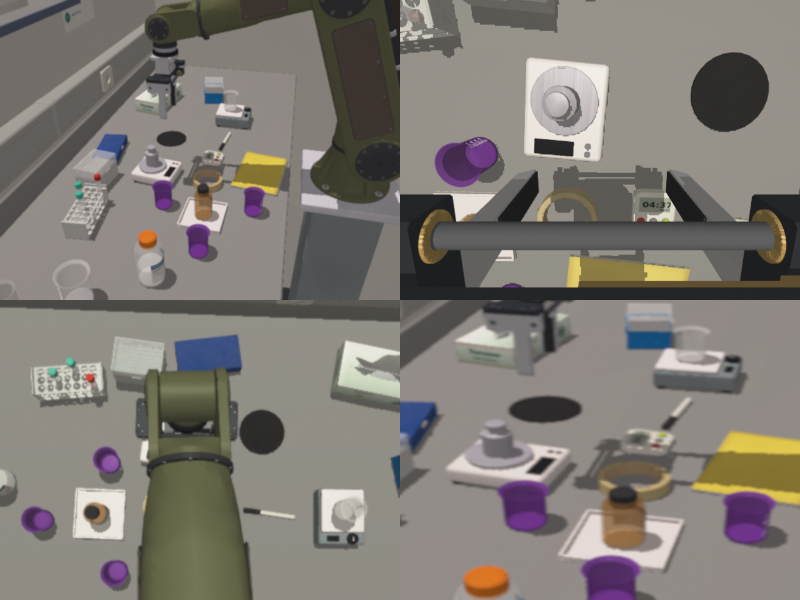

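The weight stands on the pan, the bottle in the tray and the beaker on the plate, all upright and centred. The timer, tape and marker are untouched and the gripper is clear, so I'm handing in.

```bash
python3 -c "
from station import *
print(hand_in())"
```

```text
the job is handed in; nothing more can be done
None
```

I handed the job in at about 38 s on the robot clock: the weight is on the balance pan, the amber bottle in the tray and the beaker on the stirrer plate, each upright, let go and measured within about 1 mm of its middle; the one departure is that the beaker was carried by its rim, because the flat fingers would not close on the body below it.

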